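# Gauge the spacer blocks and load the clamping jig

## Task

Swing the hold-down bar clear of the plywood jig, then sort the spacer blocks with the slot of the steel gauge plate on top of the scrap box: every block narrow enough to pass through the slot is undersized and must end inside that box, and every block too wide for it is sound and must be seated fully home, flat and square, in a jig pocket of its own. Then swing the bar fully back over the loaded pockets, leaving the other things on the bench where they are.

Things in the scene. Friction and masses are not known exactly. Their poses are not given: they have to be found in the camera images.
- jig: plywood loading jig fixed to the bench: plate 295 (its x) x 125 (its y) mm, 20 mm high, with four equal open-topped pockets in a row along its x; origin under its centre, z up
- pocket_0 (a point): centre of the floor of jig pocket 0, 8 mm above the bench; each pocket is 34 mm wide along the jig's x, 59 long along the jig's y and 12 deep (its rim is 20 mm above the bench); pocket centres are 55 mm apart, pocket 3 lies nearest the bar's pivot
- pocket_1 (a point): centre of the floor of jig pocket 1, 8 mm above the bench; each pocket is 34 mm wide along the jig's x, 59 long along the jig's y and 12 deep (its rim is 20 mm above the bench); pocket centres are 55 mm apart, pocket 3 lies nearest the bar's pivot
- pocket_2 (a point): centre of the floor of jig pocket 2, 8 mm above the bench; each pocket is 34 mm wide along the jig's x, 59 long along the jig's y and 12 deep (its rim is 20 mm above the bench); pocket centres are 55 mm apart, pocket 3 lies nearest the bar's pivot
- pocket_3 (a point): centre of the floor of jig pocket 3, 8 mm above the bench; each pocket is 34 mm wide along the jig's x, 59 long along the jig's y and 12 deep (its rim is 20 mm above the bench); pocket centres are 55 mm apart, pocket 3 lies nearest the bar's pivot
- bar (a joint): flat aluminium hold-down bar, 22 mm wide, 10 thick, underside 39 mm above the bench (3 mm over seated blocks); swings level about a vertical pivot at the jig's +x end; 0 rad = closed, over all pockets, pointing along the jig's -x; grows to 1.5 as it swings (clockwise from above) to point along the jig's +y, clear of the pockets; stays where left, friction 0.08 N m
- pivot (a point): pivot axis of the bar, at the height of the bar's top (49 mm); axes as the jig's
- knob_grip (a point): point to grip on the bar's upright black round knob: 18 mm diameter, 34 tall, standing on the bar 125 mm from the pivot; this point is on its axis 20 mm above the bar's top and 14 below the knob's top; it turns with the bar
- scrap_box: plywood scrap box fixed to the bench, 120 (its x) x 140 (its y) x 85 mm high, closed on top by a 6 mm steel gauge plate with one slot right through it; the inside is 73 mm high, floor 6 mm above the bench, with open windows over the low (41 mm) walls on its x sides; origin under its centre, z up
- slot_mouth (a point): centre of the gauge slot at the top face of the plate, 85 mm above the bench; the slot is 28 mm wide along the box's x and 60 long along the box's y; axes as the box's
- block_a: loose plain hardwood spacer block, 56 mm long (its y), 28 high (its z), and either 31 mm wide (sound) or 25 mm wide (undersized) along its x: which it is is not told; up to two of the six are undersized; may be absent; origin under its centre
- block_b: loose plain hardwood spacer block, 56 mm long (its y), 28 high (its z), and either 31 mm wide (sound) or 25 mm wide (undersized) along its x: which it is is not told; up to two of the six are undersized; may be absent; origin under its centre
- block_c: loose plain hardwood spacer block, 56 mm long (its y), 28 high (its z), and either 31 mm wide (sound) or 25 mm wide (undersized) along its x: which it is is not told; up to two of the six are undersized; may be absent; origin under its centre
- block_d: loose plain hardwood spacer block, 56 mm long (its y), 28 high (its z), and either 31 mm wide (sound) or 25 mm wide (undersized) along its x: which it is is not told; up to two of the six are undersized; may be absent; origin under its centre
- block_e: loose plain hardwood spacer block, 56 mm long (its y), 28 high (its z), and either 31 mm wide (sound) or 25 mm wide (undersized) along its x: which it is is not told; up to two of the six are undersized; may be absent; origin under its centre
- block_f: loose plain hardwood spacer block, 56 mm long (its y), 28 high (its z), and either 31 mm wide (sound) or 25 mm wide (undersized) along its x: which it is is not told; up to two of the six are undersized; may be absent; origin under its centre
- tape_roll: bystander: paper roll of masking tape lying flat, 88 mm across, 25 high; origin under its centre
- screwdriver: bystander: screwdriver, 200 mm long, lying on the bench
- ply_offcut: bystander: flat plywood offcut 90 x 50 x 18 mm; thinner and longer than the blocks; origin under its centre
- glue_bottle: bystander: white glue bottle, 64 mm across, 170 tall; origin under its centre
- screw_tin: bystander: steel tin 80 mm across, 60 tall; origin under its centre
- try_block: bystander: dark wooden sanding block 140 x 45 x 35 mm; origin under its centre
Mind the look-alikes: they are no part of the job. What is shaped like the block_f but green or pink is not meant. Leave any green look-alike of the block_d alone.

How it is judged:
By the outcome, as a careful person would: the job done as asked, in the order asked, and still so for the second after the job is handed in, with the robot touching nothing.
Of block_a, block_b, block_c, block_d, block_e, block_f only 4 to 6 are there at a start; the rules pass over those that are not, and their reading is None.
At some moment in a run one of block_a, block_b, block_c, block_d, block_e, block_f may be knocked a few centimetres aside while the robot is not near it.
It also fails if it takes over 210 s, if anything falls off the work surface, if the arm or the gripper's body presses on something with over 40 N, if the wrist force passes 120 N, or if a joint passes its speed limit or range.

## Robot

A 6-joint arm with a two-finger parallel gripper is mounted at the origin on the work surface. World frame = base frame: x ahead of the robot, y to its left, z up, the work surface at z = 0. Lengths are in m, angles in degrees, forces in N, time in s.
With the tool pointing down it reaches from about 0.4 to 0.825 m from the base axis. Payload 7 kg.
Tool frame: the origin (TCP) lies at the very end of the fingers, on their centre line; the grasp point (between the pads) lies 19 mm behind it; z points along the fingers, y is the line along which they close (so a half turn about z gives the same grasp; the last joint's range is limited). The gripper opens to 88 mm and grips with 3 to 60 N. Pads are 19 mm wide; open, the fingers measure 130 mm over their backs; the gripper's body (78 mm by 193 mm) begins 47 mm behind the grasp point.
Start: joints at [-57.748, 20.546, 0.682, 0, -70.136, -16.507], TCP at [0.183, -0.65, 0.227] pointing down, gripper open.
Joint ranges: [-176.03, 176.03], [-82.01, 121.73], [-58.28, 71.71], [-173.87, 95.51], [-174.79, -0.11], [-173.66, 173.66]. Speed limits (degrees/s): [136.94, 136.94, 172.46, 180, 180, 180].

## Interface

Orientations are given as [roll, pitch, yaw] about the fixed x, y, z axes, in that order (R = Rz(yaw) Ry(pitch) Rx(roll)).
In Python, from plant import ctrl, cams, workorder gives the robot as it stands.
- The arm moves only by the tool play_rows, never from a script. Its argument "motion" is a list of rows, each an object of numbers: "x", "y", "z": the shift along the tool's x, y, z normalised to -1 to 1, where 1 is 0.025 m; "rx", "ry", "rz": the turn, a rotation vector about the tool's x, y, z normalised to -1 to 1, where 1 is 4 degrees. A call has 1 to 20 rows; each row shifts and turns the commanded pose from where the row before left it, along the tool's axes as they then stand; what a row does not reach is not made up. A row lasts 1/8 s, in which the tool goes at most 62.5 mm and 10.7 degrees, less where a joint would pass 70% of its speed; a pose out of reach is approached as far as the arm can. A call with a number of a shift or a turn outside -1 to 1 is refused whole. A call with a gripper value outside its range is refused whole. "fingers" is the opening, from -1 (shut) to 1 (fully open), set as the call begins (left out, the last holds). The fingers move at their own pace and stop on an object; the grip force is fixed at half the most. Time passes only in rows, so rows that do not move let the fingers close. It gives the time, the measured TCP pose, the force, the opening and the grip force at its end, in the units of the state.
- ctrl.get_obs(): the state, without advancing time (a new reading comes with each control period).
- cams.snapshot(name): name is "scene" or "top"; returns the picture (384x512x3 uint8, blue, green, red); there is no depth.
- cams.get_calibration(name): a dict with "vertical_fov" (degrees; the focal length in pixels is half the picture's height over the tangent of half this angle, whatever the lens; pixels are square), "cx", "cy" (the principal point, pixels), "position" and "rotation" of the camera in the world. Camera axes: x right, y up, looking along -z (the intrinsics and any distortion apply to the point x, -y, -z); pixel columns grow to the right and rows downward; lengths in m; the calibration is good to about 2 mm. A picture is of the moment at which its call begins. get_calibration takes no time and is no camera call.
- workorder.close_job(): hands the job in; it is judged then, once.
The state is a dict: "clock": time; "joint_pos": joint angles; "qvel": joint speeds; "tau": joint torques, N m; "tool_pos": TCP position; "orientation": TCP orientation; "force": force on the tool from outside, world axes, zero at the start; "moment": the same for the moment, N m; "opening": finger opening in m; "gripper_force": force on a finger pad.
Only numpy, scipy, OpenCV 4.12 (cv2) and the standard library are available. Lean on these libraries where they do the work, as an engineer would, in place of code of your own. Each camera call takes 0.05 s, during which the arm holds its last target. There are 200 camera calls.

## Working session

There is one attempt and no reset: what is moved stays moved. The work goes in short steps, Python scripts to look and compute and a tool call to move; the robot and the scene stay as the last step left them, time stands still between calls to the robot, and variables do not carry over. Pictures are saved under pics/ and viewed, at most 14 in all, crops included, and the job is handed in when it is done.

Besides the shell and the picture viewer there is one more tool, called after "Emit:" by a JSON object that holds its "name" and its "arguments", one argument or row to a line. play_rows: Moves the arm, as the interface text tells. Its arguments: {"type":"object","properties":{"motion":{"type":"array"},"fingers":{"type":"number"}},"required":["motion"]}

```bash
ls; mkdir -p pics; python3 - <<'E'
from plant import ctrl,cams
import cv2
print(ctrl.get_obs())
for n in("scene","top"):
    cv2.imwrite(f"pics/{n}0.png",cams.snapshot(n)); print(n,cams.get_calibration(n))
E
```

```text
pics
{'clock': 0.0, 'joint_pos': array([-5.77470582e+01,  2.05910770e+01,  6.34198820e-01, -1.96070876e-02,
       -7.01355593e+01, -1.65050897e+01]), 'qvel': array([-0.13522026,  0.02620566,  0.05383825, -0.06472291,  0.05604953,
        0.02751882]), 'tau': array([ 4.02796422e-04, -5.82722926e+01,  2.93061876e+01,  6.99726239e+00,
        7.05403945e-03, -1.89267398e-04]), 'tool_pos': array([ 0.18301877, -0.64921243,  0.22563157]), 'orientation': array([ 1.79906135e+02, -8.59155084e-03, -1.64258818e+02]), 'force': array([ 0.47693874, -0.07546986,  0.28654555]), 'moment': array([-0.02657059,  0.01413004, -0.00987662]), 'gripper_force': 0.0, 'opening': 0.08737387641593285}
scene {'vertical_fov': 42.56017531034177, 'cx': 259.4428303278332, 'cy': 190.20284290208622, 'position': array([ 1.45684677, -0.44196804,  1.05682038]), 'rotation': array([46.62758065, -0.94003676, 64.27113246])}
top {'vertical_fov': 49.67319309396054, 'cx': 245.39694585495351, 'cy': 191.26082145383668, 'position': array([0.38699711, 0.01484294, 1.19064298]), 'rotation': array([  9.67473836,   0.26688942, -91.35955106])}
```

```bash
python3 - <<'E'
import cv2
for n in("scene","top"):
    cv2.imwrite(f"pics/{n}0b.png",cv2.resize(cv2.imread(f"pics/{n}0.png"),(800,600),interpolation=cv2.INTER_CUBIC))
E
```

```text
(no output)
```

View pics/top0b.png

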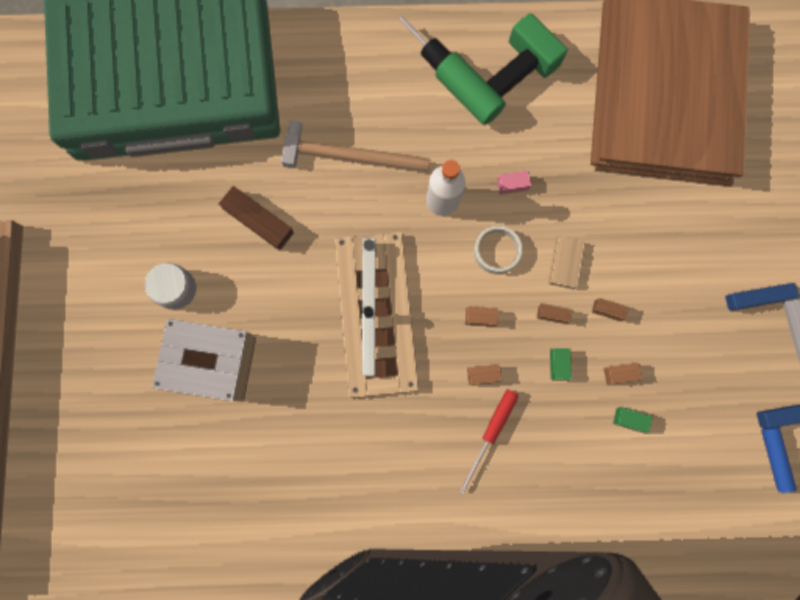

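View pics/scene0b.png

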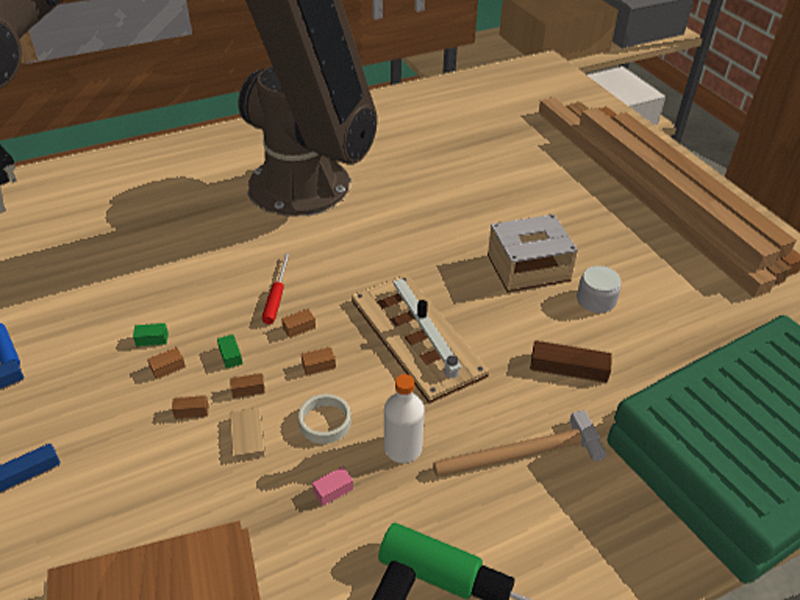

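Top view (800×600 picture): brown candidates are at (482,316), (555,313), (611,309), (484,375) and (623,374). Look-alikes are green at (561,364) and (633,419), pink at (514,181), the ply offcut at (568,261) and the dark sanding block at (256,217). By the description, the five brown ones are the blocks. The jig is at (378,315) with the bar closed and the knob at (368,312). The box slot is at (199,359).

```bash
cat > h.py <<'E'
import numpy as np, cv2
from scipy.spatial.transform import Rotation as R
from plant import ctrl, cams
C={n:cams.get_calibration(n) for n in("scene","top")}
for c in C.values():
    c['f']=192/np.tan(np.radians(c['vertical_fov']/2)); c['R']=R.from_euler('xyz',c['rotation'],degrees=True).as_matrix()
def ray(n,uv,z):
    c=C[n]; uv=np.atleast_2d(uv).astype(float)
    d=np.c_[(uv[:,0]-c['cx'])/c['f'],-(uv[:,1]-c['cy'])/c['f'],-np.ones(len(uv))]@c['R'].T
    return c['position']+d*((z-c['position'][2])/d[:,2])[:,None]
def proj(n,p):
    c=C[n]; q=(np.atleast_2d(p)-c['position'])@c['R']
    return np.c_[c['cx']+c['f']*q[:,0]/-q[:,2],c['cy']-c['f']*q[:,1]/-q[:,2]]
def blocks(im,n="top",z=.028,s=4):
    """brown top faces: centre, long-axis angle, world length/width"""
    b=cv2.resize(im,None,fx=s,fy=s,interpolation=cv2.INTER_CUBIC); hsv=cv2.cvtColor(b,cv2.COLOR_BGR2HSV)
    H,S,V=cv2.split(hsv); m=((H<14)&(S>110)&(V>TH[n])).astype(np.uint8)
    out=[]
    for c in cv2.findContours(m,cv2.RETR_EXTERNAL,cv2.CHAIN_APPROX_NONE)[0]:
        if cv2.contourArea(c)<60*s*s*.7: continue
        w=ray(n,(c[:,0]+.5)/s-.5,z)[:,:2]
        (ctr,sz,a)=cv2.minAreaRect((w*1000).astype(np.float32))
        if max(sz)>75 or max(sz)<42: continue
        if sz[0]<sz[1]: a+=90
        out.append((np.round(ctr,1),round((a+90)%180-90,1),round(max(sz),1),round(min(sz),1),round(cv2.contourArea((w*1000).astype(np.float32))/max(sz),1),proj(n,[ctr[0]/1e3,ctr[1]/1e3,z])[0].round()))
    return out
TH={'top':130,'scene':110}
E
python3 - <<'E'
from h import *
im=cv2.imread("pics/top0.png"); sc=cv2.imread("pics/scene0.png")
for p in [(308,202),(355,200),(391,198),(310,240),(399,239)]:
    print(p,[cv2.cvtColor(im[y:y+1,p[0]:p[0]+1],cv2.COLOR_BGR2HSV)[0,0].tolist() for y in range(p[1]-7,p[1]+10)])
for b in blocks(im): print(*b)
a=cv2.resize(im[170:285,285:430],None,fx=5,fy=5,interpolation=cv2.INTER_NEAREST)
cv2.imwrite("pics/c1.png",a)
cv2.imwrite("pics/c2.png",cv2.resize(np.vstack([im[145:260,205:285],]),None,fx=5,fy=5,interpolation=cv2.INTER_CUBIC))
E
```

```text
(308, 202) [[15, 100, 184], [14, 110, 165], [12, 132, 159], [12, 135, 157], [12, 134, 158], [11, 134, 154], [12, 134, 152], [11, 134, 154], [12, 135, 153], [12, 136, 152], [12, 134, 150], [12, 134, 139], [12, 125, 108], [14, 104, 133], [15, 98, 190], [15, 99, 194], [15, 98, 193]]
(355, 200) [[16, 98, 195], [16, 99, 194], [15, 103, 178], [12, 125, 145], [12, 132, 135], [12, 132, 135], [12, 132, 135], [12, 132, 135], [12, 132, 133], [12, 134, 131], [12, 132, 129], [12, 131, 113], [13, 114, 101], [14, 101, 147], [15, 97, 187], [16, 98, 195], [15, 97, 199]]
(391, 198) [[16, 98, 197], [15, 102, 183], [12, 120, 149], [12, 133, 136], [12, 133, 134], [12, 132, 135], [12, 134, 135], [12, 135, 134], [12, 132, 131], [12, 134, 135], [12, 134, 131], [12, 125, 90], [13, 108, 111], [15, 100, 161], [15, 98, 188], [15, 97, 194], [16, 98, 200]]
(310, 240) [[15, 104, 182], [12, 125, 169], [12, 135, 157], [12, 134, 158], [11, 136, 158], [12, 135, 153], [12, 134, 152], [12, 134, 154], [12, 135, 153], [12, 136, 152], [12, 136, 150], [12, 133, 138], [14, 110, 111], [15, 94, 127], [16, 97, 155], [16, 97, 198], [15, 98, 203]]
(399, 239) [[15, 102, 183], [13, 116, 161], [12, 133, 153], [12, 136, 156], [12, 135, 157], [12, 135, 153], [12, 136, 150], [12, 137, 153], [12, 135, 153], [12, 134, 150], [12, 134, 150], [12, 133, 148], [13, 125, 141], [15, 99, 124], [15, 97, 145], [15, 98, 184], [15, 98, 190]]
[ 445.3 -160. ] -85.1 59.4 31.7 28.5 [310. 239.]
[ 441.1 -406.7] -83.4 64.9 32.0 28.8 [398. 239.]
[ 551.9 -160.8] 85.8 58.7 31.3 27.9 [308. 201.]
[ 553.9 -293. ] 81.1 61.5 25.7 18.7 [355. 200.]
[ 559.7 -394.3] 77.2 63.0 27.8 17.8 [390. 197.]
```

View pics/c1.png

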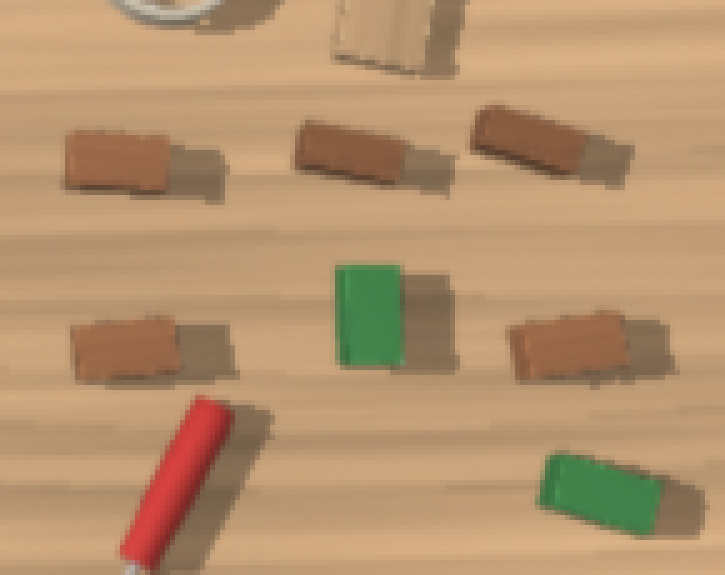

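View pics/c2.png

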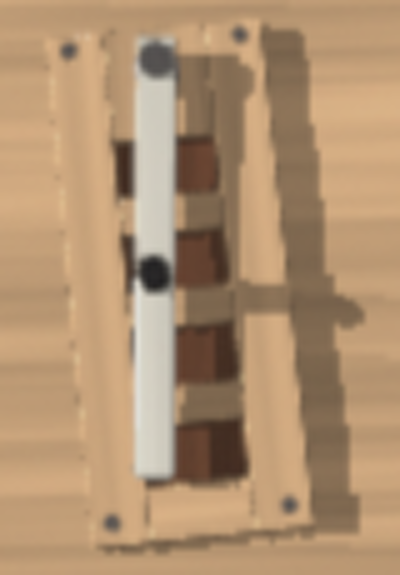

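The crop shows five brown blocks: three thick ones and two thin ones, the thin pair at (355,200) and (391,197) in the 512-px picture. The two green look-alikes will be left alone. In the jig crop the bar stands about 5° off the jig axis, and all four pockets are empty.

```bash
cat >> h.py <<'E'
def blobs(im,roi,fn,s=6,amin=1.5,amax=80):
    x0,y0,x1,y1=roi; b=cv2.resize(im[y0:y1,x0:x1],None,fx=s,fy=s,interpolation=cv2.INTER_CUBIC)
    H,S,V=[a.astype(int) for a in cv2.split(cv2.cvtColor(b,cv2.COLOR_BGR2HSV))]
    n,_,st,ce=cv2.connectedComponentsWithStats(fn(H,S,V).astype(np.uint8))
    return [(np.round((ce[i]+.5)/s-.5+[x0,y0],2),round(st[i,4]/s/s,1)) for i in range(1,n) if amin<st[i,4]/s/s<amax]
E
python3 - <<'E'
from h import *
im=cv2.imread("pics/top0.png"); sc=cv2.imread("pics/scene0.png")
print('jig screws top')
for b in blobs(im,(205,145,285,260),lambda H,S,V:(S<70)&(V<150)): print(*b, ray("top",b[0],.02)[0][:2].round(4))
print('box top')
for b in blobs(im,(95,200,165,262),lambda H,S,V:(V<120),amax=600): print(*b, ray("top",b[0],.085)[0][:2].round(4))
print('scene jig')
for b in blobs(sc,(220,172,318,260),lambda H,S,V:(S<70)&(V<150)): print(*b, ray("scene",b[0],.02)[0][:2].round(4))
print('scene box')
for b in blobs(sc,(312,134,372,165),lambda H,S,V:(V<120),amax=600): print(*b, ray("scene",b[0],.085)[0][:2].round(4))
print('pocket')
for b in blobs(im,(220,170,258,245),lambda H,S,V:(S>110)&(V<135),amax=400,amin=20): print(*b, ray("top",b[0],.02)[0][:2].round(4))
cv2.imwrite("pics/c3.png",cv2.resize(np.hstack([sc[130:260,225:380]]),None,fx=5,fy=4.6,interpolation=cv2.INTER_CUBIC))
E
```

```text
jig screws top
[252.45 151.42] 4.7 [ 0.7037 -0.0078]
[236.5  156.83] 52.4 [0.6887 0.039 ]
[218.24 154.69] 5.7 [0.6964 0.0919]
[239.7 177.1] 7.0 [0.6284 0.031 ]
[231.05 178.28] 8.2 [0.6256 0.0559]
[235.3  198.73] 64.4 [0.5657 0.0449]
[239.52 215.26] 7.4 [0.5181 0.0339]
[230.92 212.51] 1.6 [0.5265 0.0581]
[238.16 236.91] 11.1 [0.457 0.039]
[262.47 245.49] 5.5 [ 0.4315 -0.0286]
[226.93 249.16] 6.0 [0.4237 0.0711]
box top
[108.7  206.73] 4.1 [0.5424 0.3842]
[153.78 214.11] 4.0 [0.5194 0.2626]
[156.56 235.01] 316.3 [0.4634 0.2544]
[127.13 229.57] 227.1 [0.4797 0.3331]
[100.18 245.13] 3.5 [0.4402 0.4036]
[145.92 252.79] 3.3 [0.4173 0.282 ]
scene jig
[258.29 178.41] 3.6 [0.4253 0.07  ]
[229.89 188.87] 3.5 [ 0.4321 -0.0299]
[271.74 194.98] 4.3 [0.5101 0.0746]
[306.98 235.55] 4.8 [0.6975 0.0905]
[276.54 248.95] 6.0 [ 0.7047 -0.009 ]
scene box
[352.82 138.05] 4.7 [0.4416 0.4018]
[317.23 143.88] 2.7 [0.42   0.2806]
[317.19 157.38] 156.6 [0.4784 0.2458]
[341.49 150.93] 77.0 [0.4829 0.3319]
[366.01 158.07] 4.8 [0.5446 0.3822]
[359.19 162.89] 64.1 [0.5551 0.3498]
[328.68 163.89] 3.1 [0.52   0.2619]
pocket
[244.06 177.65] 74.1 [0.6265 0.0185]
[244.81 196.49] 97.8 [0.5715 0.0176]
[245.7  215.43] 118.7 [0.5171 0.0163]
[246.54 234.77] 143.2 [0.4625 0.0153]
```

View pics/c3.png

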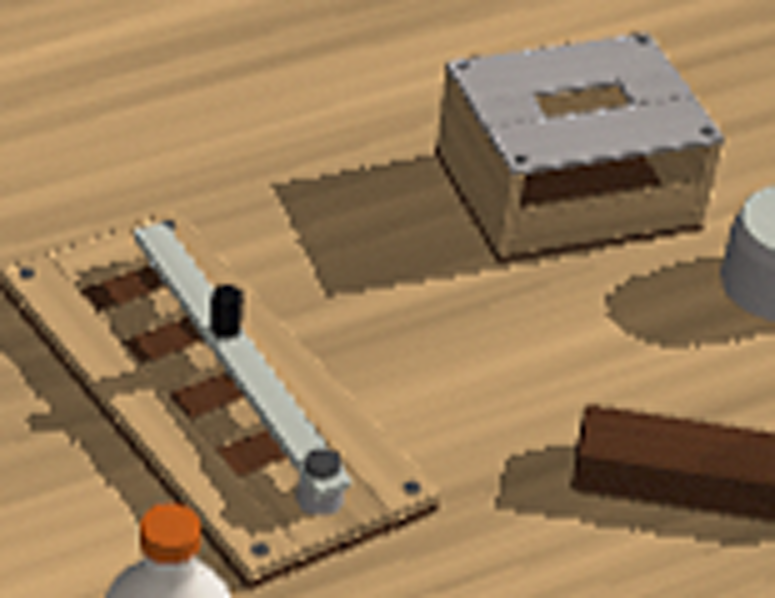

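```bash
cat >> h.py <<'E'
def plan(x,y,z,psi=None,o=None):
    o=o or ctrl.get_obs(); p=o['tool_pos']; ps=o['orientation'][2]
    if psi is None: psi=ps
    d=(psi-ps+180)%360-180
    t=np.radians(psi); dx,dy=x-p[0],y-p[1]
    v=np.array([dx*np.cos(t)+dy*np.sin(t),dx*np.sin(t)-dy*np.cos(t),-(z-p[2])])/.025
    print(f"now {p.round(4)} rpy {o['orientation'].round(1)} t {o['clock']:.1f} op {o['opening']:.4f}; rz total {-d/4:.2f} rows; then shift(units) {v.round(2)}")
E
python3 - <<'E'
from h import *
im=cv2.imread("pics/top0.png"); sc=cv2.imread("pics/scene0.png")
for n,i,r in(("top",im,(225,190,246,208)),("scene",sc,(262,185,280,206))):
    for b in blobs(i,r,lambda H,S,V:(V<70),amin=10,amax=200): print(n,'knob',*b,ray(n,b[0],.066)[0].round(4),ray(n,b[0],.078)[0].round(4))
for n,i,r in(("top",im,(228,148,246,166)),("scene",sc,(280,222,298,236))):
    for b in blobs(i,r,lambda H,S,V:(V<110)&(S<80),amin=5,amax=200): print(n,'piv',*b,ray(n,b[0],.055)[0].round(4))
plan(.566,.046,.12,-86)
E
```

```text
top knob [235.45 199.32] 26.4 [0.5571 0.0433 0.066 ] [0.5552 0.043  0.078 ]
scene knob [269.74 197.34] 60.8 [0.5584 0.042  0.066 ] [0.5693 0.0361 0.078 ]
scene knob [262.98 201.31] 11.7 [0.5649 0.0171 0.066 ] [0.5757 0.0116 0.078 ]
top piv [236.39 156.64] 35.4 [0.6802 0.0386 0.055 ]
scene piv [281.91 227.77] 8.7 [0.6695 0.0241 0.055 ]
scene piv [288.38 231.04] 47.6 [0.6875 0.0345 0.055 ]
now [ 0.183  -0.6493  0.2257] rpy [ 179.9   -0.  -164.3] t 0.1 op 0.0875; rz total -19.57 rows; then shift(units) [-26.67 -17.22   4.23]
```

Emit:
{"name": "play_rows", "arguments": {
  "motion": [
    {"rz":-0.98},
    {"rz":-0.98},
    {"rz":-0.98},
    {"rz":-0.98},
    {"rz":-0.98},
    {"rz":-0.98},
    {"rz":-0.98},
    {"rz":-0.98},
    {"rz":-0.98},
    {"rz":-0.98},
    {"rz":-0.98},
    {"rz":-0.98},
    {"rz":-0.98},
    {"rz":-0.98},
    {"rz":-0.98},
    {"rz":-0.98},
    {"rz":-0.98},
    {"rz":-0.98},
    {"rz":-0.98},
    {"rz":-0.98}
  ]
}}

```text
$.motion[0]: bad value
```

Emit:
{"name": "play_rows", "arguments": {
  "motion": [
    {"x":-1,"y":-0.6},
    {"x":-1,"y":-0.6},
    {"x":-1,"y":-0.6},
    {"x":-1,"y":-0.6},
    {"x":-1,"y":-0.6},
    {"x":-1,"y":-0.6},
    {"x":-1,"y":-0.6},
    {"x":-1,"y":-0.6},
    {"x":-1,"y":-0.6},
    {"x":-1,"y":-0.6},
    {"x":-1,"y":-0.6},
    {"x":-1,"y":-0.6},
    {"x":-1,"y":-0.6},
    {"x":-1,"y":-0.6},
    {"x":-1,"y":-0.6},
    {"x":-1,"y":-0.6},
    {"x":-1,"y":-0.6},
    {"x":-1,"y":-0.6},
    {"x":-1,"y":-0.6},
    {"x":-1,"y":-0.6}
  ]
}}

```text
$.motion[0]: bad value
```

```bash
python3 -c "
from h import *
plan(.5573,.0425,.056)"
```

```text
now [ 0.183  -0.6493  0.2257] rpy [ 179.9   -0.  -164.3] t 0.1 op 0.0875; rz total -0.00 rows; then shift(units) [-21.92  22.57   6.79]
```

Emit:
{"name": "play_rows", "arguments": {
  "motion": [
    {"x":0,"y":0,"z":0,"rx":0,"ry":0,"rz":-0.98},
    {"x":0,"y":0,"z":0,"rx":0,"ry":0,"rz":-0.98},
    {"x":0,"y":0,"z":0,"rx":0,"ry":0,"rz":-0.98},
    {"x":0,"y":0,"z":0,"rx":0,"ry":0,"rz":-0.98},
    {"x":0,"y":0,"z":0,"rx":0,"ry":0,"rz":-0.98},
    {"x":0,"y":0,"z":0,"rx":0,"ry":0,"rz":-0.98},
    {"x":0,"y":0,"z":0,"rx":0,"ry":0,"rz":-0.98},
    {"x":0,"y":0,"z":0,"rx":0,"ry":0,"rz":-0.98},
    {"x":0,"y":0,"z":0,"rx":0,"ry":0,"rz":-0.98},
    {"x":0,"y":0,"z":0,"rx":0,"ry":0,"rz":-0.98},
    {"x":0,"y":0,"z":0,"rx":0,"ry":0,"rz":-0.98},
    {"x":0,"y":0,"z":0,"rx":0,"ry":0,"rz":-0.98},
    {"x":0,"y":0,"z":0,"rx":0,"ry":0,"rz":-0.98},
    {"x":0,"y":0,"z":0,"rx":0,"ry":0,"rz":-0.98},
    {"x":0,"y":0,"z":0,"rx":0,"ry":0,"rz":-0.98},
    {"x":0,"y":0,"z":0,"rx":0,"ry":0,"rz":-0.98},
    {"x":0,"y":0,"z":0,"rx":0,"ry":0,"rz":-0.98},
    {"x":0,"y":0,"z":0,"rx":0,"ry":0,"rz":-0.98},
    {"x":0,"y":0,"z":0,"rx":0,"ry":0,"rz":-0.98},
    {"x":0,"y":0,"z":0,"rx":0,"ry":0,"rz":-0.98}
  ]
}}

```text
clock: 2.6
tool_pos: [0.1831, -0.6494, 0.226]
orientation: [180.0, 0.1, -85.7]
force: [0.4, -0.9, -0.6]
opening: 0.0873
gripper_force: 0.0
```

Emit:
{"name": "play_rows", "arguments": {
  "motion": [
    {"x":-1,"y":-0.6,"z":0,"rx":0,"ry":0,"rz":0},
    {"x":-1,"y":-0.6,"z":0,"rx":0,"ry":0,"rz":0},
    {"x":-1,"y":-0.6,"z":0,"rx":0,"ry":0,"rz":0},
    {"x":-1,"y":-0.6,"z":0,"rx":0,"ry":0,"rz":0},
    {"x":-1,"y":-0.6,"z":0,"rx":0,"ry":0,"rz":0},
    {"x":-1,"y":-0.6,"z":0,"rx":0,"ry":0,"rz":0},
    {"x":-1,"y":-0.6,"z":0,"rx":0,"ry":0,"rz":0},
    {"x":-1,"y":-0.6,"z":0,"rx":0,"ry":0,"rz":0},
    {"x":-1,"y":-0.6,"z":0,"rx":0,"ry":0,"rz":0},
    {"x":-1,"y":-0.6,"z":0,"rx":0,"ry":0,"rz":0},
    {"x":-1,"y":-0.6,"z":0,"rx":0,"ry":0,"rz":0},
    {"x":-1,"y":-0.6,"z":0,"rx":0,"ry":0,"rz":0},
    {"x":-1,"y":-0.6,"z":0,"rx":0,"ry":0,"rz":0},
    {"x":-1,"y":-0.6,"z":0,"rx":0,"ry":0,"rz":0},
    {"x":-1,"y":-0.6,"z":0,"rx":0,"ry":0,"rz":0},
    {"x":-1,"y":-0.6,"z":0,"rx":0,"ry":0,"rz":0},
    {"x":-1,"y":-0.6,"z":0,"rx":0,"ry":0,"rz":0},
    {"x":-1,"y":-0.6,"z":0,"rx":0,"ry":0,"rz":0},
    {"x":-1,"y":-0.6,"z":0,"rx":0,"ry":0,"rz":0},
    {"x":-1,"y":-0.6,"z":0,"rx":0,"ry":0,"rz":0}
  ]
}}

```text
clock: 5.1
tool_pos: [0.4463, -0.1284, 0.2264]
orientation: [180.0, 0.0, -85.9]
force: [-0.1, 0.1, 0.5]
opening: 0.0872
gripper_force: 0.0
```

```bash
python3 -c "
from h import *
plan(.5573,.0425,.056)"
```

```text
now [ 0.4463 -0.1284  0.2264] rpy [180.    0.  -85.9] t 5.1 op 0.0872; rz total -0.00 rows; then shift(units) [-6.5  -4.92  6.81]
```

Emit:
{"name": "play_rows", "arguments": {
  "motion": [
    {"x":-0.93,"y":-0.7,"z":0,"rx":0,"ry":0,"rz":0},
    {"x":-0.93,"y":-0.7,"z":0,"rx":0,"ry":0,"rz":0},
    {"x":-0.93,"y":-0.7,"z":0,"rx":0,"ry":0,"rz":0},
    {"x":-0.93,"y":-0.7,"z":0,"rx":0,"ry":0,"rz":0},
    {"x":-0.93,"y":-0.7,"z":0,"rx":0,"ry":0,"rz":0},
    {"x":-0.93,"y":-0.7,"z":0,"rx":0,"ry":0,"rz":0},
    {"x":-0.93,"y":-0.7,"z":0,"rx":0,"ry":0,"rz":0},
    {"x":0,"y":0,"z":1,"rx":0,"ry":0,"rz":0},
    {"x":0,"y":0,"z":1,"rx":0,"ry":0,"rz":0},
    {"x":0,"y":0,"z":1,"rx":0,"ry":0,"rz":0},
    {"x":0,"y":0,"z":1,"rx":0,"ry":0,"rz":0},
    {"x":0,"y":0,"z":1,"rx":0,"ry":0,"rz":0},
    {"x":0,"y":0,"z":1,"rx":0,"ry":0,"rz":0},
    {"x":0,"y":0,"z":0.8,"rx":0,"ry":0,"rz":0}
  ]
}}

```text
clock: 6.85
tool_pos: [0.557, 0.0425, 0.0553]
orientation: [180.0, -0.0, -85.9]
force: [-0.4, -0.9, 0.8]
opening: 0.0875
gripper_force: 0.0
```

Emit:
{"name": "play_rows", "arguments": {
  "motion": [
    {"x":0,"y":0,"z":0,"rx":0,"ry":0,"rz":0},
    {"x":0,"y":0,"z":0,"rx":0,"ry":0,"rz":0},
    {"x":0,"y":0,"z":0,"rx":0,"ry":0,"rz":0},
    {"x":0,"y":0,"z":0,"rx":0,"ry":0,"rz":0},
    {"x":0,"y":0,"z":0,"rx":0,"ry":0,"rz":0}
  ],
  "fingers": -1
}}

```text
clock: 7.48
tool_pos: [0.5568, 0.042, 0.057]
orientation: [-180.0, 0.0, -85.9]
force: [0.0, -0.3, 0.3]
opening: 0.0431
gripper_force: 0.0
```

Emit:
{"name": "play_rows", "arguments": {
  "motion": [
    {"x":0,"y":0,"z":0,"rx":0,"ry":0,"rz":0},
    {"x":0,"y":0,"z":0,"rx":0,"ry":0,"rz":0},
    {"x":0,"y":0,"z":0,"rx":0,"ry":0,"rz":0},
    {"x":0,"y":0,"z":0,"rx":0,"ry":0,"rz":0},
    {"x":0,"y":0,"z":0,"rx":0,"ry":0,"rz":0}
  ]
}}

```text
clock: 8.1
tool_pos: [0.5571, 0.042, 0.0566]
orientation: [-180.0, 0.0, -85.8]
force: [4.6, 0.4, -2.0]
opening: 0.0171
gripper_force: 30.0
```

Emit:
{"name": "play_rows", "arguments": {
  "motion": [
    {"x":-0.346,"y":-0.046,"z":0,"rx":0,"ry":0,"rz":1},
    {"x":-0.346,"y":-0.046,"z":0,"rx":0,"ry":0,"rz":1},
    {"x":-0.346,"y":-0.046,"z":0,"rx":0,"ry":0,"rz":1},
    {"x":-0.346,"y":-0.046,"z":0,"rx":0,"ry":0,"rz":1},
    {"x":-0.346,"y":-0.046,"z":0,"rx":0,"ry":0,"rz":1}
  ]
}}

```text
clock: 8.72
tool_pos: [0.5653, 0.0844, 0.0566]
orientation: [-180.0, -0.0, -106.0]
force: [3.2, -1.6, -2.0]
opening: 0.0172
gripper_force: 30.0
```

```bash
python3 -c "
from h import *
o=ctrl.get_obs();d=o['tool_pos'][:2]-[.6825,.0395];print(o['tool_pos'],o['force'],o['orientation'],np.hypot(*d),np.degrees(np.arctan2(d[1],d[0])))"
```

```text
[0.56534513 0.08444489 0.0565988 ] [ 3.16184114 -1.55138249 -2.02932313] [-1.79996777e+02 -2.27558905e-02 -1.05979866e+02] 0.1254803090195959 159.01136021688055
```

Emit:
{"name": "play_rows", "arguments": {
  "motion": [
    {"x":-0.346,"y":-0.046,"z":0,"rx":0,"ry":0,"rz":1},
    {"x":-0.346,"y":-0.046,"z":0,"rx":0,"ry":0,"rz":1},
    {"x":-0.346,"y":-0.046,"z":0,"rx":0,"ry":0,"rz":1},
    {"x":-0.346,"y":-0.046,"z":0,"rx":0,"ry":0,"rz":1},
    {"x":-0.346,"y":-0.046,"z":0,"rx":0,"ry":0,"rz":1},
    {"x":-0.346,"y":-0.046,"z":0,"rx":0,"ry":0,"rz":1},
    {"x":-0.346,"y":-0.046,"z":0,"rx":0,"ry":0,"rz":1},
    {"x":-0.346,"y":-0.046,"z":0,"rx":0,"ry":0,"rz":1},
    {"x":-0.346,"y":-0.046,"z":0,"rx":0,"ry":0,"rz":1},
    {"x":-0.346,"y":-0.046,"z":0,"rx":0,"ry":0,"rz":1},
    {"x":-0.346,"y":-0.046,"z":0,"rx":0,"ry":0,"rz":1},
    {"x":-0.346,"y":-0.046,"z":0,"rx":0,"ry":0,"rz":1},
    {"x":-0.346,"y":-0.046,"z":0,"rx":0,"ry":0,"rz":1},
    {"x":-0.346,"y":-0.046,"z":0,"rx":0,"ry":0,"rz":1}
  ]
}}

```text
clock: 10.48
tool_pos: [0.654, 0.1615, 0.0566]
orientation: [180.0, -0.0, -162.0]
force: [-1.8, 1.4, 2.2]
opening: 0.0169
gripper_force: 30.0
```

```bash
python3 -c "
from h import *
o=ctrl.get_obs();d=o['tool_pos'][:2]-[.6825,.0395];print(o['tool_pos'],o['force'],o['orientation'],np.hypot(*d),np.degrees(np.arctan2(d[1],d[0])))"
```

```text
[0.65402483 0.16151156 0.05664445] [-1.80624492  1.4167867   2.23866576] [ 1.79958411e+02 -3.36403376e-02 -1.61974066e+02] 0.12529028236023895 103.13660704275172
```

Emit:
{"name": "play_rows", "arguments": {
  "motion": [
    {"x":-0.346,"y":-0.046,"z":0,"rx":0,"ry":0,"rz":1},
    {"x":0,"y":0,"z":0,"rx":0,"ry":0,"rz":0},
    {"x":0,"y":0,"z":0,"rx":0,"ry":0,"rz":0}
  ]
}}

```text
clock: 10.85
tool_pos: [0.6629, 0.1632, 0.0567]
orientation: [180.0, 0.0, -165.8]
force: [-1.9, 6.0, 1.8]
opening: 0.0171
gripper_force: 30.0
```

Emit:
{"name": "play_rows", "arguments": {
  "motion": [
    {"x":0,"y":0,"z":0,"rx":0,"ry":0,"rz":0},
    {"x":0,"y":0,"z":0,"rx":0,"ry":0,"rz":0},
    {"x":0,"y":0,"z":0,"rx":0,"ry":0,"rz":0},
    {"x":0,"y":0,"z":-1,"rx":0,"ry":0,"rz":0},
    {"x":0,"y":0,"z":-1,"rx":0,"ry":0,"rz":0},
    {"x":0,"y":0,"z":-1,"rx":0,"ry":0,"rz":0},
    {"x":0,"y":0,"z":-1,"rx":0,"ry":0,"rz":0}
  ],
  "fingers": 1
}}

```text
clock: 11.72
tool_pos: [0.6628, 0.162, 0.1573]
orientation: [-180.0, -0.0, -165.9]
force: [1.2, 0.3, 0.0]
opening: 0.0817
gripper_force: 0.0
```

```bash
python3 -c "
from h import *
plan(.553,-.15,.16,-86)"
```

```text
now [0.6628 0.162  0.1573] rpy [-180.    -0.  -165.9] t 11.7 op 0.0817; rz total -19.97 rows; then shift(units) [12.14  5.25 -0.11]
```

Emit:
{"name": "play_rows", "arguments": {
  "motion": [
    {"x":0,"y":0,"z":0,"rx":0,"ry":0,"rz":-1},
    {"x":0,"y":0,"z":0,"rx":0,"ry":0,"rz":-1},
    {"x":0,"y":0,"z":0,"rx":0,"ry":0,"rz":-1},
    {"x":0,"y":0,"z":0,"rx":0,"ry":0,"rz":-1},
    {"x":0,"y":0,"z":0,"rx":0,"ry":0,"rz":-1},
    {"x":0,"y":0,"z":0,"rx":0,"ry":0,"rz":-1},
    {"x":0,"y":0,"z":0,"rx":0,"ry":0,"rz":-1},
    {"x":0,"y":0,"z":0,"rx":0,"ry":0,"rz":-1},
    {"x":0,"y":0,"z":0,"rx":0,"ry":0,"rz":-1},
    {"x":0,"y":0,"z":0,"rx":0,"ry":0,"rz":-1},
    {"x":0,"y":0,"z":0,"rx":0,"ry":0,"rz":-1},
    {"x":0,"y":0,"z":0,"rx":0,"ry":0,"rz":-1},
    {"x":0,"y":0,"z":0,"rx":0,"ry":0,"rz":-1},
    {"x":0,"y":0,"z":0,"rx":0,"ry":0,"rz":-1},
    {"x":0,"y":0,"z":0,"rx":0,"ry":0,"rz":-1},
    {"x":0,"y":0,"z":0,"rx":0,"ry":0,"rz":-1},
    {"x":0,"y":0,"z":0,"rx":0,"ry":0,"rz":-1},
    {"x":0,"y":0,"z":0,"rx":0,"ry":0,"rz":-0.9}
  ]
}}

```text
clock: 13.98
tool_pos: [0.6628, 0.162, 0.1564]
orientation: [180.0, -0.0, -94.1]
force: [-0.2, -0.3, -0.1]
opening: 0.0879
gripper_force: 0.0
```

```bash
python3 -c "
from h import *
plan(.552,-.161,.16)"
```

```text
now [0.6628 0.162  0.1564] rpy [180.   -0.  -94.1] t 14.0 op 0.0879; rz total -0.00 rows; then shift(units) [13.21  3.49 -0.14]
```

Emit:
{"name": "play_rows", "arguments": {
  "motion": [
    {"x":0.944,"y":0.249,"z":0,"rx":0,"ry":0,"rz":0},
    {"x":0.944,"y":0.249,"z":0,"rx":0,"ry":0,"rz":0},
    {"x":0.944,"y":0.249,"z":0,"rx":0,"ry":0,"rz":0},
    {"x":0.944,"y":0.249,"z":0,"rx":0,"ry":0,"rz":0},
    {"x":0.944,"y":0.249,"z":0,"rx":0,"ry":0,"rz":0},
    {"x":0.944,"y":0.249,"z":0,"rx":0,"ry":0,"rz":0},
    {"x":0.944,"y":0.249,"z":0,"rx":0,"ry":0,"rz":0},
    {"x":0.944,"y":0.249,"z":0,"rx":0,"ry":0,"rz":0},
    {"x":0.944,"y":0.249,"z":0,"rx":0,"ry":0,"rz":0},
    {"x":0.944,"y":0.249,"z":0,"rx":0,"ry":0,"rz":0},
    {"x":0.944,"y":0.249,"z":0,"rx":0,"ry":0,"rz":0},
    {"x":0.944,"y":0.249,"z":0,"rx":0,"ry":0,"rz":0},
    {"x":0.944,"y":0.249,"z":0,"rx":0,"ry":0,"rz":0},
    {"x":0.944,"y":0.249,"z":0,"rx":0,"ry":0,"rz":0}
  ]
}}

```text
clock: 15.72
tool_pos: [0.5509, -0.1621, 0.1566]
orientation: [-180.0, 0.0, -94.3]
force: [-0.3, -0.3, 0.3]
opening: 0.0875
gripper_force: 0.0
```

```bash
python3 - <<'E'
from h import *
t=cams.snapshot("top"); s=cams.snapshot("scene"); cv2.imwrite("pics/top1.png",t); cv2.imwrite("pics/scene1.png",s)
a=cv2.resize(t[140:262,150:440],(800,336),interpolation=cv2.INTER_CUBIC); b=cv2.resize(s[150:300,200:360],(280,262),interpolation=cv2.INTER_CUBIC)
v=np.zeros((600,800,3),np.uint8); v[:336]=a; v[338:600,:280]=b; v[338:600,282:682]=cv2.resize(s[160:290,70:270],(400,262)); cv2.imwrite("pics/v1.png",v)
plan(.552,-.161,.02)
E
```

```text
now [ 0.5504 -0.1629  0.1565] rpy [180.   -0.  -94.4] t 15.8 op 0.0873; rz total -0.00 rows; then shift(units) [-0.08 -0.06  5.46]
```

View pics/v1.png

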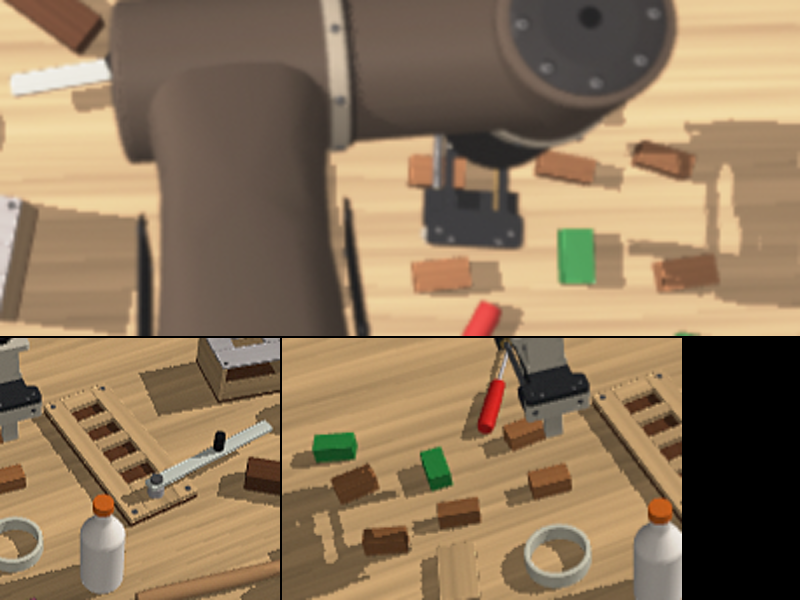

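Emit:
{"name": "play_rows", "arguments": {
  "motion": [
    {"x":0,"y":0,"z":1,"rx":0,"ry":0,"rz":0},
    {"x":0,"y":0,"z":1,"rx":0,"ry":0,"rz":0},
    {"x":0,"y":0,"z":1,"rx":0,"ry":0,"rz":0},
    {"x":0,"y":0,"z":1,"rx":0,"ry":0,"rz":0},
    {"x":0,"y":0,"z":1,"rx":0,"ry":0,"rz":0},
    {"x":0,"y":0,"z":0.78,"rx":0,"ry":0,"rz":0},
    {"x":0,"y":0,"z":0,"rx":0,"ry":0,"rz":0}
  ]
}}

```text
clock: 16.7
tool_pos: [0.5504, -0.1607, 0.0107]
orientation: [179.8, -0.0, -94.3]
force: [0.5, -0.3, 0.8]
opening: 0.0878
gripper_force: 0.0
```

Emit:
{"name": "play_rows", "arguments": {
  "motion": [
    {"x":0,"y":0,"z":0,"rx":0,"ry":0,"rz":0},
    {"x":0,"y":0,"z":0,"rx":0,"ry":0,"rz":0},
    {"x":0,"y":0,"z":0,"rx":0,"ry":0,"rz":0},
    {"x":0,"y":0,"z":0,"rx":0,"ry":0,"rz":0},
    {"x":0,"y":0,"z":0,"rx":0,"ry":0,"rz":0},
    {"x":0,"y":0,"z":0,"rx":0,"ry":0,"rz":0},
    {"x":0,"y":0,"z":0,"rx":0,"ry":0,"rz":0},
    {"x":0,"y":0,"z":0,"rx":0,"ry":0,"rz":0}
  ],
  "fingers": -1
}}

```text
clock: 17.7
tool_pos: [0.5515, -0.1606, 0.0121]
orientation: [180.0, -0.0, -94.3]
force: [0.4, 0.7, 0.8]
opening: 0.031
gripper_force: 30.0
```

Emit:
{"name": "play_rows", "arguments": {
  "motion": [
    {"x":0,"y":0,"z":0,"rx":0,"ry":0,"rz":0},
    {"x":0,"y":0,"z":0,"rx":0,"ry":0,"rz":0},
    {"x":0,"y":0,"z":0,"rx":0,"ry":0,"rz":0},
    {"x":0,"y":0,"z":0,"rx":0,"ry":0,"rz":0},
    {"x":0,"y":0,"z":0,"rx":0,"ry":0,"rz":1},
    {"x":0,"y":0,"z":0,"rx":0,"ry":0,"rz":1},
    {"x":0,"y":0,"z":0,"rx":0,"ry":0,"rz":1},
    {"x":0,"y":0,"z":0,"rx":0,"ry":0,"rz":1},
    {"x":0,"y":0,"z":0,"rx":0,"ry":0,"rz":1},
    {"x":0,"y":0,"z":0,"rx":0,"ry":0,"rz":1},
    {"x":0,"y":0,"z":0,"rx":0,"ry":0,"rz":1},
    {"x":0,"y":0,"z":0,"rx":0,"ry":0,"rz":1},
    {"x":0,"y":0,"z":0,"rx":0,"ry":0,"rz":1},
    {"x":0,"y":0,"z":0,"rx":0,"ry":0,"rz":1},
    {"x":0,"y":0,"z":0,"rx":0,"ry":0,"rz":1},
    {"x":0,"y":0,"z":0,"rx":0,"ry":0,"rz":1},
    {"x":0,"y":0,"z":0,"rx":0,"ry":0,"rz":1},
    {"x":0,"y":0,"z":0,"rx":0,"ry":0,"rz":1},
    {"x":0,"y":0,"z":0,"rx":0,"ry":0,"rz":1},
    {"x":0,"y":0,"z":0,"rx":0,"ry":0,"rz":1}
  ],
  "fingers": 1
}}

```text
clock: 20.2
tool_pos: [0.5515, -0.1606, 0.0121]
orientation: [-180.0, 0.0, -158.4]
force: [-0.2, -0.0, -0.6]
opening: 0.0879
gripper_force: 0.0
```

Emit:
{"name": "play_rows", "arguments": {
  "motion": [
    {"x":0,"y":0,"z":0,"rx":0,"ry":0,"rz":1},
    {"x":0,"y":0,"z":0,"rx":0,"ry":0,"rz":1},
    {"x":0,"y":0,"z":0,"rx":0,"ry":0,"rz":1},
    {"x":0,"y":0,"z":0,"rx":0,"ry":0,"rz":1},
    {"x":0,"y":0,"z":0,"rx":0,"ry":0,"rz":1},
    {"x":0,"y":0,"z":0,"rx":0,"ry":0,"rz":1},
    {"x":0,"y":0,"z":0,"rx":0,"ry":0,"rz":0.5},
    {"x":0,"y":0,"z":0,"rx":0,"ry":0,"rz":0}
  ]
}}

```text
clock: 21.2
tool_pos: [0.5515, -0.1606, 0.0121]
orientation: [180.0, 0.0, 175.8]
force: [0.1, 0.1, 0.2]
opening: 0.0879
gripper_force: 0.0
```

Emit:
{"name": "play_rows", "arguments": {
  "motion": [
    {"x":0,"y":0,"z":0,"rx":0,"ry":0,"rz":0},
    {"x":0,"y":0,"z":0,"rx":0,"ry":0,"rz":0},
    {"x":0,"y":0,"z":0,"rx":0,"ry":0,"rz":0},
    {"x":0,"y":0,"z":0,"rx":0,"ry":0,"rz":0},
    {"x":0,"y":0,"z":0,"rx":0,"ry":0,"rz":0},
    {"x":0,"y":0,"z":0,"rx":0,"ry":0,"rz":0}
  ],
  "fingers": -1
}}

```text
clock: 21.95
tool_pos: [0.5516, -0.1606, 0.0121]
orientation: [180.0, 0.0, 175.7]
force: [0.3, 1.4, 0.6]
opening: 0.0559
gripper_force: 30.0
```

```bash
python3 - <<'E'
from h import *
s=cv2.imread("pics/scene1.png")
# pocket darks in scene, jig frame
c=np.array([.5641,.0310]); a=np.radians(4.33); u=np.array([np.cos(a),np.sin(a)]); v=np.array([-u[1],u[0]])
K=4
for n,i,r in(("scene",s,(215,165,320,260)),("top",cv2.imread("pics/top0.png"),(220,165,262,250))):
    x0,y0,x1,y1=r; b=cv2.resize(i[y0:y1,x0:x1],None,fx=K,fy=K,interpolation=cv2.INTER_CUBIC)
    H,S,V=cv2.split(cv2.cvtColor(b,cv2.COLOR_BGR2HSV)); m=((S>112)&(V<140)).astype(np.uint8)
    for k in cv2.findContours(m,cv2.RETR_EXTERNAL,cv2.CHAIN_APPROX_NONE)[0]:
        if cv2.contourArea(k)<25*K*K: continue
        w=ray(n,(k[:,0]+.5)/K-.5+[x0,y0],.02)[:,:2]-c; q=np.c_[w@u,w@v]*1000
        mid=q[(q[:,1]>np.percentile(q[:,1],25))&(q[:,1]<np.percentile(q[:,1],75))]
        mx=q[(q[:,0]>np.percentile(q[:,0],25))&(q[:,0]<np.percentile(q[:,0],75))]
        C0=np.median(mid[:,0]); lo=np.median(mid[mid[:,0]<C0,0]);hi=np.median(mid[mid[:,0]>C0,0])
        print(n,'x edges',lo.round(1),hi.round(1),'ext y',mx.min(0)[1].round(1),mx.max(0)[1].round(1))
E
```

```text
scene x edges 96.8 120.7 ext y -107.5 -84.6
scene x edges 55.3 82.4 ext y -31.0 27.7
scene x edges 1.1 27.4 ext y -31.4 24.4
scene x edges -53.5 -27.5 ext y -31.4 25.6
scene x edges -52.7 118.5 ext y -82.6 55.9
scene x edges -107.7 -82.2 ext y -31.6 24.8
top x edges -117.2 -87.2 ext y -26.6 11.4
top x edges -62.6 -33.0 ext y -27.1 5.3
top x edges -8.1 21.7 ext y -27.1 0.6
top x edges 46.8 76.2 ext y -27.9 -6.2
```

Emit:
{"name": "play_rows", "arguments": {
  "motion": [
    {"x":0,"y":0,"z":-1,"rx":0,"ry":0,"rz":0},
    {"x":0,"y":0,"z":-1,"rx":0,"ry":0,"rz":0},
    {"x":0,"y":0,"z":-1,"rx":0,"ry":0,"rz":0},
    {"x":0,"y":0,"z":0,"rx":0,"ry":0,"rz":-0.72},
    {"x":0,"y":0,"z":0,"rx":0,"ry":0,"rz":-0.72},
    {"x":0,"y":0,"z":0,"rx":0,"ry":0,"rz":-0.72},
    {"x":0,"y":0,"z":0,"rx":0,"ry":0,"rz":0}
  ]
}}

```text
clock: 22.82
tool_pos: [0.5514, -0.1606, 0.087]
orientation: [180.0, -0.0, -175.6]
force: [-0.2, 0.0, -0.0]
opening: 0.0554
gripper_force: 30.0
```

```bash
python3 -c "
from h import *
plan(.4626,.0237,.0365)"
```

```text
now [ 0.5514 -0.1606  0.087 ] rpy [ 180.    -0.  -175.6] t 22.8 op 0.0554; rz total -0.00 rows; then shift(units) [2.98 7.62 2.02]
```

Emit:
{"name": "play_rows", "arguments": {
  "motion": [
    {"x":0.3725,"y":0.9525,"z":0,"rx":0,"ry":0,"rz":0},
    {"x":0.3725,"y":0.9525,"z":0,"rx":0,"ry":0,"rz":0},
    {"x":0.3725,"y":0.9525,"z":0,"rx":0,"ry":0,"rz":0},
    {"x":0.3725,"y":0.9525,"z":0,"rx":0,"ry":0,"rz":0},
    {"x":0.3725,"y":0.9525,"z":0,"rx":0,"ry":0,"rz":0},
    {"x":0.3725,"y":0.9525,"z":0,"rx":0,"ry":0,"rz":0},
    {"x":0.3725,"y":0.9525,"z":0,"rx":0,"ry":0,"rz":0},
    {"x":0.3725,"y":0.9525,"z":0,"rx":0,"ry":0,"rz":0},
    {"x":0,"y":0,"z":0.5,"rx":0,"ry":0,"rz":0},
    {"x":0,"y":0,"z":0.5,"rx":0,"ry":0,"rz":0},
    {"x":0,"y":0,"z":0.5,"rx":0,"ry":0,"rz":0},
    {"x":0,"y":0,"z":0.5,"rx":0,"ry":0,"rz":0},
    {"x":0,"y":0,"z":0,"rx":0,"ry":0,"rz":0}
  ]
}}

```text
clock: 24.45
tool_pos: [0.4619, 0.0229, 0.0357]
orientation: [-179.9, -0.2, -175.7]
force: [0.5, -0.4, -0.3]
opening: 0.0556
gripper_force: 30.0
```

```bash
python3 - <<'E'
from h import *
plan(.4626,.0237,.0225)
t=cams.snapshot("top"); s=cams.snapshot("scene"); cv2.imwrite("pics/top2.png",t); cv2.imwrite("pics/scene2.png",s)
v=np.hstack([cv2.resize(t[140:270,180:290],(400,473),interpolation=cv2.INTER_CUBIC),cv2.resize(s[160:270,210:303],(400,473),interpolation=cv2.INTER_CUBIC)]); cv2.imwrite("pics/v2.png",v)
E
```

```text
now [0.4619 0.0229 0.0357] rpy [-179.9   -0.2 -175.7] t 24.4 op 0.0556; rz total -0.00 rows; then shift(units) [-0.03  0.03  0.53]
```

View pics/v2.png

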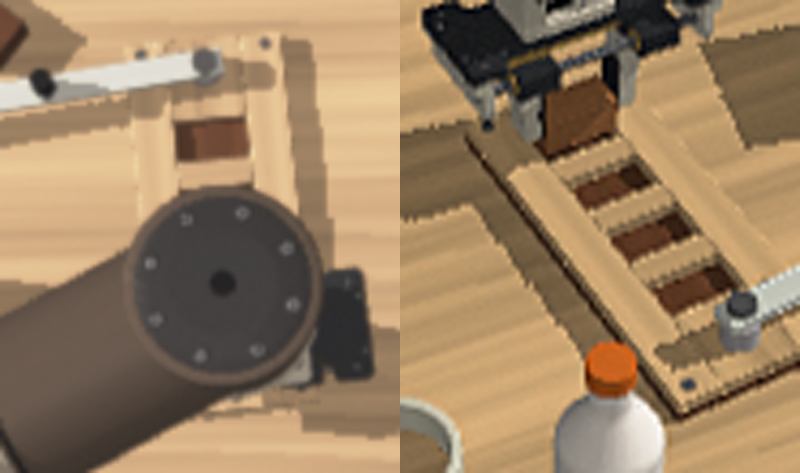

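The bar is swung clear and the block hangs just above pocket 0, pockets 1–3 empty. In the top crop pocket 3 is unobstructed at crop (212,142), so I can use it to check the pocket row.

```bash
python3 - <<'E'
from h import *
t=cv2.imread("pics/top2.png"); s=cv2.imread("pics/scene2.png")
a=np.radians(4.33); u=np.array([np.cos(a),np.sin(a)]); v=np.array([-u[1],u[0]])
def prof(n,i,c,xs,ys):
    P=np.array([[*(np.array(c)+x*u+y*v),.02] for x in xs for y in ys]); q=proj(n,P).astype(np.float32)
    g=cv2.remap(i,q[:,0].reshape(len(xs),-1),q[:,1].reshape(len(xs),-1),cv2.INTER_LINEAR)
    return g[...,0].astype(float)  # blue
for n,i,c in(("top",t,(.5638,.0317)),("scene",s,(.5649,.0304))):
    p=prof(n,i,c,np.arange(.036,.094,.002),np.arange(-.018,.019,.004)); print(n,'xj 36..92',p.mean(1).round().astype(int).tolist())
    p=prof(n,i,c,np.arange(.054,.075,.003),np.arange(-.042,.043,.002)); print(n,'yj -42..42',p.mean(0).round().astype(int).tolist())
p=prof("scene",s,(.5649,.0304),np.arange(-.019,.039,.002),np.arange(-.018,.019,.004)); print('p2 xj -19..',p.mean(1).round().astype(int).tolist())
E
```

```text
top xj 36..92 [133, 133, 134, 131, 120, 95, 72, 58, 54, 53, 53, 53, 52, 53, 53, 54, 54, 54, 53, 50, 51, 66, 93, 121, 131, 135, 135, 135, 134]
top yj -42..42 [140, 140, 142, 144, 144, 141, 120, 89, 67, 59, 58, 57, 56, 55, 54, 53, 53, 54, 54, 54, 54, 54, 55, 56, 56, 57, 57, 55, 49, 44, 42, 41, 41, 41, 46, 64, 105, 138, 145, 148, 150, 150, 148]
scene xj 36..92 [104, 104, 105, 106, 105, 100, 88, 77, 72, 66, 50, 32, 28, 30, 30, 30, 30, 31, 30, 28, 26, 29, 47, 73, 99, 105, 99, 99, 99]
scene yj -42..42 [109, 110, 111, 114, 118, 109, 77, 44, 35, 40, 44, 41, 38, 38, 38, 37, 35, 38, 40, 41, 40, 41, 42, 42, 42, 38, 31, 27, 26, 28, 30, 29, 33, 50, 61, 72, 97, 115, 117, 118, 119, 118, 116]
p2 xj -19.. [104, 104, 105, 106, 104, 99, 89, 77, 72, 67, 55, 37, 27, 28, 29, 30, 31, 31, 30, 28, 26, 29, 48, 74, 98, 110, 107, 104, 104]
```

```bash
python3 - <<'E'
from h import *
plan(.4618,.0246,.0225)
s=cv2.imread("pics/scene0.png")
for T in(90,110): 
    TH['scene']=T
    for b in blocks(s,"scene"): print(T,*b)
E
```

```text
now [0.4628 0.0234 0.0369] rpy [-180.    -0.  -175.6] t 24.6 op 0.0558; rz total -0.00 rows; then shift(units) [0.03 0.05 0.57]
90 [ 571.7 -399.7] 70.4 60.1 42.5 21.1 [121. 260.]
90 [ 557.3 -296.5] 76.3 55.1 25.8 21.1 [158. 244.]
90 [678.2 -50.1] -25.0 46.9 33.3 27.7 [259. 245.]
90 [ 456.5 -412.1] -84.0 56.6 53.9 46.3 [106. 232.]
90 [ 556.  -164.5] 84.4 55.1 33.2 28.8 [203. 228.]
90 [ 460.4 -165.2] -86.4 59.4 53.2 41.1 [191. 206.]
90 [712.2 828.3] -69.8 59.4 30.4 15.5 [507. 165.]
110 [ 568.9 -399. ] 69.3 59.7 37.5 19.6 [121. 259.]
110 [ 557.  -296.2] 75.0 55.0 25.4 19.6 [158. 243.]
110 [678.1 -50.3] -25.2 46.9 32.8 24.2 [259. 245.]
110 [ 446.  -412.3] -83.5 54.7 32.8 27.7 [105. 229.]
110 [ 555.2 -164.5] 83.4 55.3 32.2 27.3 [203. 228.]
110 [ 450.1 -163.2] -86.3 54.2 32.3 27.9 [191. 204.]
110 [710.1 833.2] -71.6 48.0 27.8 17.2 [507. 164.]
```

Emit:
{"name": "play_rows", "arguments": {
  "motion": [
    {"x":0.04,"y":0.055,"z":0,"rx":0,"ry":0,"rz":0},
    {"x":0,"y":0,"z":0.2,"rx":0,"ry":0,"rz":0},
    {"x":0,"y":0,"z":0.1,"rx":0,"ry":0,"rz":0},
    {"x":0,"y":0,"z":0.1,"rx":0,"ry":0,"rz":0},
    {"x":0,"y":0,"z":0.1,"rx":0,"ry":0,"rz":0},
    {"x":0,"y":0,"z":0,"rx":0,"ry":0,"rz":0}
  ]
}}

```text
clock: 25.3
tool_pos: [0.4615, 0.0246, 0.0243]
orientation: [-180.0, -0.0, -175.6]
force: [2.9, -5.2, -3.0]
opening: 0.0556
gripper_force: 30.0
```

Emit:
{"name": "play_rows", "arguments": {
  "motion": [
    {"x":-0.015,"y":-0.025,"z":0,"rx":0,"ry":0,"rz":0},
    {"x":0,"y":0,"z":0.08,"rx":0,"ry":0,"rz":0},
    {"x":0,"y":0,"z":0,"rx":0,"ry":0,"rz":0}
  ]
}}

```text
clock: 25.68
tool_pos: [0.462, 0.0245, 0.0224]
orientation: [180.0, -0.0, -175.6]
force: [-0.1, -0.1, -0.3]
opening: 0.0558
gripper_force: 30.0
```

Emit:
{"name": "play_rows", "arguments": {
  "motion": [
    {"x":0,"y":0,"z":0,"rx":0,"ry":0,"rz":0},
    {"x":0,"y":0,"z":0,"rx":0,"ry":0,"rz":0},
    {"x":0,"y":0,"z":0,"rx":0,"ry":0,"rz":0},
    {"x":0,"y":0,"z":-0.5,"rx":0,"ry":0,"rz":0},
    {"x":0,"y":0,"z":-1,"rx":0,"ry":0,"rz":0},
    {"x":0,"y":0,"z":-1,"rx":0,"ry":0,"rz":0},
    {"x":0,"y":0,"z":-1,"rx":0,"ry":0,"rz":0}
  ],
  "fingers": 1
}}

```text
clock: 26.55
tool_pos: [0.4621, 0.0243, 0.1118]
orientation: [180.0, 0.0, -175.6]
force: [0.9, -0.2, 1.0]
opening: 0.0876
gripper_force: 0.0
```

```bash
python3 - <<'E'
from h import *
plan(.5539,-.293,.11,81.1-180)
plan(.4453,-.160,.11,-85.1+180)
plan(.4453,-.160,.11,-85.1)
plan(.4453,-.160,.11)
E
```

```text
now [0.4621 0.0243 0.1118] rpy [ 180.     0.  -175.6] t 26.6 op 0.0876; rz total -19.18 rows; then shift(units) [11.97 -5.59  0.07]
now [0.4621 0.0243 0.1118] rpy [ 180.     0.  -175.6] t 26.6 op 0.0876; rz total 22.37 rows; then shift(units) [-7.29 -1.3   0.07]
now [0.4621 0.0243 0.1118] rpy [ 180.     0.  -175.6] t 26.6 op 0.0876; rz total -22.63 rows; then shift(units) [7.29 1.3  0.07]
now [0.4621 0.0243 0.1118] rpy [ 180.     0.  -175.6] t 26.6 op 0.0876; rz total -0.00 rows; then shift(units) [ 1.23 -7.3   0.07]
```

```bash
python3 - <<'E'
from h import *
t=cams.snapshot("top"); cv2.imwrite("pics/top3.png",t)
for th in (120,130):
    TH['top']=th
    for b in blocks(t): print(*b)
E
```

```text
[ 444.8 -161.7] -86.4 54.9 30.9 10.8 [310. 239.]
[ 469.7 -392. ] -83.4 64.3 31.6 29.4 [392. 228.]
[ 552.4 -292.3] 77.8 61.0 27.0 23.0 [354. 200.]
[ 558.4 -393.9] 74.0 62.8 28.4 22.9 [390. 197.]
[ 469.7 -392. ] -83.4 64.3 31.6 29.3 [392. 228.]
[ 553.1 -292.5] 79.8 61.1 26.4 22.1 [354. 200.]
[ 558.6 -394. ] 74.6 62.9 28.3 22.1 [390. 197.]
```

Emit:
{"name": "play_rows", "arguments": {
  "motion": [
    {"x":0.154,"y":-0.9125,"z":0,"rx":0,"ry":0,"rz":-0.02},
    {"x":0.154,"y":-0.9125,"z":0,"rx":0,"ry":0,"rz":-0.02},
    {"x":0.154,"y":-0.9125,"z":0,"rx":0,"ry":0,"rz":-0.02},
    {"x":0.154,"y":-0.9125,"z":0,"rx":0,"ry":0,"rz":-0.02},
    {"x":0.154,"y":-0.9125,"z":0,"rx":0,"ry":0,"rz":-0.02},
    {"x":0.154,"y":-0.9125,"z":0,"rx":0,"ry":0,"rz":-0.02},
    {"x":0.154,"y":-0.9125,"z":0,"rx":0,"ry":0,"rz":0},
    {"x":0.154,"y":-0.9125,"z":0,"rx":0,"ry":0,"rz":0},
    {"x":0,"y":0,"z":0,"rx":0,"ry":0,"rz":0},
    {"x":0,"y":0,"z":1,"rx":0,"ry":0,"rz":0},
    {"x":0,"y":0,"z":1,"rx":0,"ry":0,"rz":0},
    {"x":0,"y":0,"z":1,"rx":0,"ry":0,"rz":0},
    {"x":0,"y":0,"z":1,"rx":0,"ry":0,"rz":0},
    {"x":0,"y":0,"z":0,"rx":0,"ry":0,"rz":0},
    {"x":0,"y":0,"z":0,"rx":0,"ry":0,"rz":0}
  ]
}}

```text
clock: 28.48
tool_pos: [0.4468, -0.1598, 0.011]
orientation: [-180.0, 0.1, -175.1]
force: [0.8, 0.3, 0.6]
opening: 0.0879
gripper_force: 0.0
```

Emit:
{"name": "play_rows", "arguments": {
  "motion": [
    {"x":0,"y":0,"z":0,"rx":0,"ry":0,"rz":0},
    {"x":0,"y":0,"z":0,"rx":0,"ry":0,"rz":0},
    {"x":0,"y":0,"z":0,"rx":0,"ry":0,"rz":0},
    {"x":0,"y":0,"z":0,"rx":0,"ry":0,"rz":0},
    {"x":0,"y":0,"z":0,"rx":0,"ry":0,"rz":0},
    {"x":0,"y":0,"z":0,"rx":0,"ry":0,"rz":0}
  ],
  "fingers": -1
}}

```text
clock: 29.22
tool_pos: [0.4463, -0.1601, 0.0103]
orientation: [-180.0, 0.0, -175.1]
force: [-1.8, 0.9, 6.4]
opening: 0.0556
gripper_force: 30.0
```

```bash
python3 - <<'E'
from h import *
a=np.radians(4.33)
plan(.4620+.055*np.cos(a),.0245+.055*np.sin(a),.1,-175.6)
E
```

```text
now [ 0.4463 -0.1601  0.0103] rpy [-180.     0.  -175.1] t 29.2 op 0.0556; rz total 0.12 rows; then shift(units) [-3.39  7.31 -3.59]
```

Emit:
{"name": "play_rows", "arguments": {
  "motion": [
    {"x":0,"y":0,"z":-1,"rx":0,"ry":0,"rz":0},
    {"x":0,"y":0,"z":-1,"rx":0,"ry":0,"rz":0},
    {"x":0,"y":0,"z":-1,"rx":0,"ry":0,"rz":0.12},
    {"x":-0.429,"y":0.914,"z":0,"rx":0,"ry":0,"rz":0},
    {"x":-0.429,"y":0.914,"z":0,"rx":0,"ry":0,"rz":0},
    {"x":-0.429,"y":0.914,"z":0,"rx":0,"ry":0,"rz":0},
    {"x":-0.429,"y":0.914,"z":0,"rx":0,"ry":0,"rz":0},
    {"x":-0.429,"y":0.914,"z":0,"rx":0,"ry":0,"rz":0},
    {"x":-0.429,"y":0.914,"z":0,"rx":0,"ry":0,"rz":0},
    {"x":-0.429,"y":0.914,"z":0,"rx":0,"ry":0,"rz":0},
    {"x":-0.429,"y":0.914,"z":0,"rx":0,"ry":0,"rz":0},
    {"x":0,"y":0,"z":0.5,"rx":0,"ry":0,"rz":0},
    {"x":0,"y":0,"z":0.5,"rx":0,"ry":0,"rz":0},
    {"x":0,"y":0,"z":0.5,"rx":0,"ry":0,"rz":0},
    {"x":0,"y":0,"z":0.5,"rx":0,"ry":0,"rz":0},
    {"x":0,"y":0,"z":0,"rx":0,"ry":0,"rz":0},
    {"x":0,"y":0,"z":0,"rx":0,"ry":0,"rz":0}
  ]
}}

```text
clock: 31.35
tool_pos: [0.5179, 0.0286, 0.0352]
orientation: [-180.0, 0.0, -175.6]
force: [-1.0, 0.1, -0.5]
opening: 0.0559
gripper_force: 30.0
```

```bash
python3 - <<'E'
from h import *
plan(.5178,.0287,.023,-175.6)
E
```

```text
now [0.5179 0.0286 0.0352] rpy [-180.     0.  -175.6] t 31.4 op 0.0559; rz total -0.00 rows; then shift(units) [0.   0.   0.49]
```

Emit:
{"name": "play_rows", "arguments": {
  "motion": [
    {"x":0,"y":0,"z":0.15,"rx":0,"ry":0,"rz":0},
    {"x":0,"y":0,"z":0.1,"rx":0,"ry":0,"rz":0},
    {"x":0,"y":0,"z":0.1,"rx":0,"ry":0,"rz":0},
    {"x":0,"y":0,"z":0.1,"rx":0,"ry":0,"rz":0},
    {"x":0,"y":0,"z":0,"rx":0,"ry":0,"rz":0}
  ]
}}

```text
clock: 31.98
tool_pos: [0.5176, 0.0287, 0.0236]
orientation: [-180.0, -0.0, -175.6]
force: [-0.6, -0.6, -0.1]
opening: 0.0558
gripper_force: 30.0
```

Emit:
{"name": "play_rows", "arguments": {
  "motion": [
    {"x":0,"y":0,"z":0.06,"rx":0,"ry":0,"rz":0},
    {"x":0,"y":0,"z":0,"rx":0,"ry":0,"rz":0}
  ]
}}

```text
clock: 32.22
tool_pos: [0.5177, 0.0287, 0.0222]
orientation: [-180.0, -0.0, -175.6]
force: [0.3, -0.6, -1.1]
opening: 0.0559
gripper_force: 30.0
```

Emit:
{"name": "play_rows", "arguments": {
  "motion": [
    {"x":0,"y":0,"z":0,"rx":0,"ry":0,"rz":0},
    {"x":0,"y":0,"z":0,"rx":0,"ry":0,"rz":0},
    {"x":0,"y":0,"z":0,"rx":0,"ry":0,"rz":0},
    {"x":0,"y":0,"z":-0.5,"rx":0,"ry":0,"rz":0},
    {"x":0,"y":0,"z":-1,"rx":0,"ry":0,"rz":0},
    {"x":0,"y":0,"z":-1,"rx":0,"ry":0,"rz":0},
    {"x":0,"y":0,"z":-1,"rx":0,"ry":0,"rz":0}
  ],
  "fingers": 1
}}

```text
clock: 33.1
tool_pos: [0.5178, 0.0287, 0.1116]
orientation: [180.0, 0.0, -175.6]
force: [0.1, -0.9, 0.1]
opening: 0.0876
gripper_force: 0.0
```

```bash
python3 - <<'E'
from h import *
t=cams.snapshot("top"); cv2.imwrite("pics/top4.png",t)
for th in (115,130,143):
    TH['top']=th
    for b in blocks(t): print(th,*b)
hsv=cv2.cvtColor(t,cv2.COLOR_BGR2HSV); m=cv2.inRange(hsv,(45,120,60),(80,255,255))
for c in cv2.findContours(m,cv2.RETR_EXTERNAL,cv2.CHAIN_APPROX_NONE)[0]:
    if 100<cv2.contourArea(c)<500: w=ray("top",c[:,0],.028)[:,:2]; print('green',w.min(0).round(3),w.max(0).round(3))
plan(.4697,-.392,.11,-173.4)
cv2.imwrite("pics/v3.png",cv2.resize(t[185:265,330:430],(800,600),interpolation=cv2.INTER_NEAREST))
E
```

```text
115 [461.7  24.6] -86.0 57.8 33.3 30.8 [243. 235.]
115 [ 470.7 -395.9] -83.3 54.7 30.4 28.0 [393. 228.]
115 [ 552.3 -292.4] 77.1 60.8 27.3 24.2 [354. 200.]
115 [ 557.5 -393.9] 72.8 62.3 28.9 23.9 [390. 197.]
130 [461.7  24.8] -86.0 57.4 33.3 30.3 [243. 235.]
130 [ 553.1 -292.6] 79.7 61.5 26.4 22.5 [355. 200.]
130 [ 557.7 -394. ] 73.4 62.4 28.8 22.8 [390. 197.]
143 [461.7  25.4] -86.0 56.2 33.3 29.7 [243. 235.]
143 [ 553.4 -292.6] 80.5 61.7 26.2 21.6 [355. 200.]
143 [ 559.  -394.2] 76.5 63.3 28.4 21.4 [390. 197.]
now [0.5196 0.0292 0.1149] rpy [ 180.     0.3 -175.6] t 33.1 op 0.0875; rz total -0.54 rows; then shift(units) [  3.92 -16.51   0.2 ]
```

View pics/v3.png

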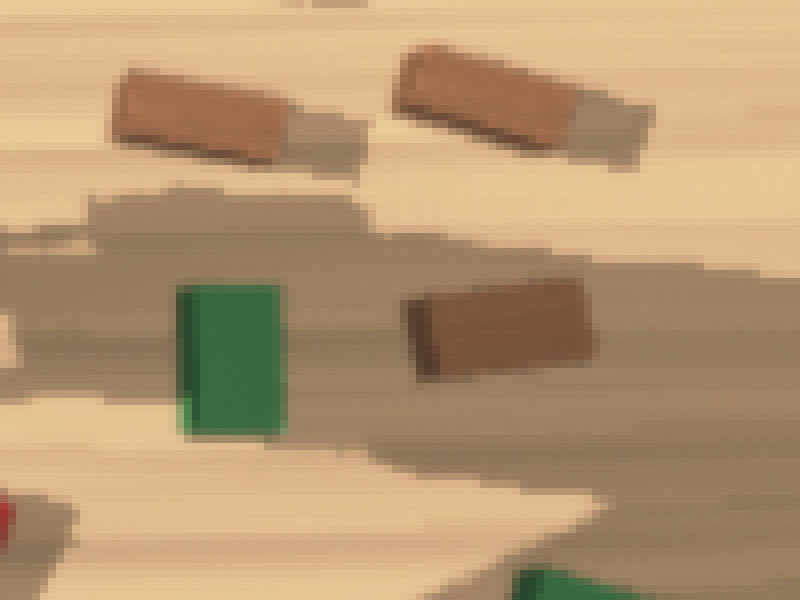

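Emit:
{"name": "play_rows", "arguments": {
  "motion": [
    {"x":0,"y":0,"z":0,"rx":0,"ry":0,"rz":-0.57},
    {"x":0.2267,"y":-0.9795,"z":0,"rx":0,"ry":0,"rz":0},
    {"x":0.2267,"y":-0.9795,"z":0,"rx":0,"ry":0,"rz":0},
    {"x":0.2267,"y":-0.9795,"z":0,"rx":0,"ry":0,"rz":0},
    {"x":0.2267,"y":-0.9795,"z":0,"rx":0,"ry":0,"rz":0},
    {"x":0.2267,"y":-0.9795,"z":0,"rx":0,"ry":0,"rz":0},
    {"x":0.2267,"y":-0.9795,"z":0,"rx":0,"ry":0,"rz":0},
    {"x":0.2267,"y":-0.9795,"z":0,"rx":0,"ry":0,"rz":0},
    {"x":0.2267,"y":-0.9795,"z":0,"rx":0,"ry":0,"rz":0},
    {"x":0.2267,"y":-0.9795,"z":0,"rx":0,"ry":0,"rz":0},
    {"x":0.2267,"y":-0.9795,"z":0,"rx":0,"ry":0,"rz":0},
    {"x":0.2267,"y":-0.9795,"z":0,"rx":0,"ry":0,"rz":0},
    {"x":0.2267,"y":-0.9795,"z":0,"rx":0,"ry":0,"rz":0},
    {"x":0.2267,"y":-0.9795,"z":0,"rx":0,"ry":0,"rz":0},
    {"x":0.2267,"y":-0.9795,"z":0,"rx":0,"ry":0,"rz":0},
    {"x":0.2267,"y":-0.9795,"z":0,"rx":0,"ry":0,"rz":0},
    {"x":0.2267,"y":-0.9795,"z":0,"rx":0,"ry":0,"rz":0},
    {"x":0.2267,"y":-0.9795,"z":0,"rx":0,"ry":0,"rz":0},
    {"x":0,"y":0,"z":0,"rx":0,"ry":0,"rz":0},
    {"x":0,"y":0,"z":0,"rx":0,"ry":0,"rz":0}
  ]
}}

```text
clock: 35.65
tool_pos: [0.4702, -0.3957, 0.1102]
orientation: [180.0, 0.0, -173.4]
force: [-0.3, 0.3, 0.2]
opening: 0.0875
gripper_force: 0.0
```

```bash
python3 - <<'E'
from h import *
plan(.4707,-.3960,.012)
E
```

```text
now [ 0.4702 -0.3957  0.1102] rpy [ 180.     0.  -173.4] t 35.6 op 0.0875; rz total -0.00 rows; then shift(units) [-0.02 -0.01  3.93]
```

Emit:
{"name": "play_rows", "arguments": {
  "motion": [
    {"x":-0.02,"y":0,"z":1,"rx":0,"ry":0,"rz":0},
    {"x":0,"y":0,"z":1,"rx":0,"ry":0,"rz":0},
    {"x":0,"y":0,"z":1,"rx":0,"ry":0,"rz":0},
    {"x":0,"y":0,"z":0.9,"rx":0,"ry":0,"rz":0},
    {"x":0,"y":0,"z":0,"rx":0,"ry":0,"rz":0},
    {"x":0,"y":0,"z":0,"rx":0,"ry":0,"rz":0}
  ]
}}

```text
clock: 36.4
tool_pos: [0.4715, -0.3957, 0.0134]
orientation: [-180.0, 0.0, -173.3]
force: [1.3, -0.5, 0.8]
opening: 0.0875
gripper_force: 0.0
```

Emit:
{"name": "play_rows", "arguments": {
  "motion": [
    {"x":0,"y":0,"z":0,"rx":0,"ry":0,"rz":0},
    {"x":0,"y":0,"z":0,"rx":0,"ry":0,"rz":0},
    {"x":0,"y":0,"z":0,"rx":0,"ry":0,"rz":0},
    {"x":0,"y":0,"z":0,"rx":0,"ry":0,"rz":0},
    {"x":0,"y":0,"z":0,"rx":0,"ry":0,"rz":0},
    {"x":0,"y":0,"z":0,"rx":0,"ry":0,"rz":0}
  ],
  "fingers": -1
}}

```text
clock: 37.15
tool_pos: [0.4709, -0.3959, 0.0125]
orientation: [-180.0, 0.0, -173.3]
force: [-0.6, 0.3, 4.4]
opening: 0.0554
gripper_force: 30.0
```

```bash
python3 - <<'E'
from h import *
a=np.radians(4.33)
p=np.array([.4620+.11*np.cos(a),.0245+.11*np.sin(a)]);print(p)
plan(*p,.087,-175.6)
E
```

```text
[0.57168603 0.03280509]
now [ 0.4709 -0.3959  0.0125] rpy [-180.     0.  -173.3] t 37.1 op 0.0554; rz total 0.57 rows; then shift(units) [-5.34 16.79 -2.98]
```

Emit:
{"name": "play_rows", "arguments": {
  "motion": [
    {"x":0,"y":0,"z":-1,"rx":0,"ry":0,"rz":0},
    {"x":0,"y":0,"z":-1,"rx":0,"ry":0,"rz":0},
    {"x":0,"y":0,"z":-1,"rx":0,"ry":0,"rz":0.57},
    {"x":-0.314,"y":0.9876,"z":0,"rx":0,"ry":0,"rz":0},
    {"x":-0.314,"y":0.9876,"z":0,"rx":0,"ry":0,"rz":0},
    {"x":-0.314,"y":0.9876,"z":0,"rx":0,"ry":0,"rz":0},
    {"x":-0.314,"y":0.9876,"z":0,"rx":0,"ry":0,"rz":0},
    {"x":-0.314,"y":0.9876,"z":0,"rx":0,"ry":0,"rz":0},
    {"x":-0.314,"y":0.9876,"z":0,"rx":0,"ry":0,"rz":0},
    {"x":-0.314,"y":0.9876,"z":0,"rx":0,"ry":0,"rz":0},
    {"x":-0.314,"y":0.9876,"z":0,"rx":0,"ry":0,"rz":0},
    {"x":-0.314,"y":0.9876,"z":0,"rx":0,"ry":0,"rz":0},
    {"x":-0.314,"y":0.9876,"z":0,"rx":0,"ry":0,"rz":0},
    {"x":-0.314,"y":0.9876,"z":0,"rx":0,"ry":0,"rz":0},
    {"x":-0.314,"y":0.9876,"z":0,"rx":0,"ry":0,"rz":0},
    {"x":-0.314,"y":0.9876,"z":0,"rx":0,"ry":0,"rz":0},
    {"x":-0.314,"y":0.9876,"z":0,"rx":0,"ry":0,"rz":0},
    {"x":-0.314,"y":0.9876,"z":0,"rx":0,"ry":0,"rz":0},
    {"x":-0.314,"y":0.9876,"z":0,"rx":0,"ry":0,"rz":0},
    {"x":-0.314,"y":0.9876,"z":0,"rx":0,"ry":0,"rz":0}
  ]
}}

```text
clock: 39.65
tool_pos: [0.5718, 0.0337, 0.087]
orientation: [-180.0, -0.0, -175.6]
force: [0.3, 0.4, -0.5]
opening: 0.0558
gripper_force: 30.0
```

Emit:
{"name": "play_rows", "arguments": {
  "motion": [
    {"x":0,"y":0,"z":0.5,"rx":0,"ry":0,"rz":0},
    {"x":0,"y":0,"z":0.5,"rx":0,"ry":0,"rz":0},
    {"x":0,"y":0,"z":0.5,"rx":0,"ry":0,"rz":0},
    {"x":0,"y":0,"z":0.5,"rx":0,"ry":0,"rz":0},
    {"x":0,"y":0,"z":0,"rx":0,"ry":0,"rz":0},
    {"x":0,"y":0,"z":0,"rx":0,"ry":0,"rz":0}
  ]
}}

```text
clock: 40.4
tool_pos: [0.572, 0.0327, 0.0374]
orientation: [-180.0, 0.0, -175.6]
force: [-0.5, 0.1, -0.8]
opening: 0.0556
gripper_force: 30.0
```

```bash
python3 - <<'E'
from h import *
plan(.5717,.0328,.0225,-175.6)
E
```

```text
now [0.572  0.0327 0.0374] rpy [-180.     0.  -175.6] t 40.4 op 0.0556; rz total -0.01 rows; then shift(units) [0.01 0.   0.6 ]
```

Emit:
{"name": "play_rows", "arguments": {
  "motion": [
    {"x":0.01,"y":0,"z":0.2,"rx":0,"ry":0,"rz":0},
    {"x":0,"y":0,"z":0.1,"rx":0,"ry":0,"rz":0},
    {"x":0,"y":0,"z":0.1,"rx":0,"ry":0,"rz":0},
    {"x":0,"y":0,"z":0.1,"rx":0,"ry":0,"rz":0},
    {"x":0,"y":0,"z":0,"rx":0,"ry":0,"rz":0}
  ]
}}

```text
clock: 41.02
tool_pos: [0.5714, 0.0328, 0.0246]
orientation: [-180.0, -0.0, -175.6]
force: [-0.5, -0.3, 0.2]
opening: 0.0558
gripper_force: 30.0
```

Emit:
{"name": "play_rows", "arguments": {
  "motion": [
    {"x":0,"y":0,"z":0.08,"rx":0,"ry":0,"rz":0},
    {"x":0,"y":0,"z":0,"rx":0,"ry":0,"rz":0}
  ]
}}

```text
clock: 41.28
tool_pos: [0.5715, 0.0328, 0.0227]
orientation: [-180.0, -0.0, -175.6]
force: [0.2, 0.3, -1.0]
opening: 0.0559
gripper_force: 30.0
```

Emit:
{"name": "play_rows", "arguments": {
  "motion": [
    {"x":0,"y":0,"z":0,"rx":0,"ry":0,"rz":0},
    {"x":0,"y":0,"z":0,"rx":0,"ry":0,"rz":0},
    {"x":0,"y":0,"z":0,"rx":0,"ry":0,"rz":0},
    {"x":0,"y":0,"z":-0.5,"rx":0,"ry":0,"rz":0},
    {"x":0,"y":0,"z":-1,"rx":0,"ry":0,"rz":0},
    {"x":0,"y":0,"z":-1,"rx":0,"ry":0,"rz":0},
    {"x":0,"y":0,"z":-1,"rx":0,"ry":0,"rz":0},
    {"x":0,"y":0,"z":0,"rx":0,"ry":0,"rz":0}
  ],
  "fingers": 1
}}

```text
clock: 42.28
tool_pos: [0.5731, 0.0333, 0.1134]
orientation: [179.9, 0.3, -175.6]
force: [-0.0, 0.0, 0.8]
opening: 0.0874
gripper_force: 0.0
```

```bash
python3 - <<'E'
from h import *
t=cams.snapshot("top"); cv2.imwrite("pics/top5.png",t)
TH['top']=115
for b in blocks(t): print(*b)
w=ray("top",[[355.4,200.2],[391.6,198]],.028); print(w)
plan(.5525,-.295,.11,-192)
E
```

```text
[461.6  24.6] -85.9 58.1 33.5 31.0 [243. 235.]
[516.5  28.6] -85.9 58.2 33.4 30.5 [241. 215.]
[560.6  31.8] -85.6 57.4 12.3 10.6 [240. 200.]
[ 560.7 -394.8] 68.5 61.4 23.2 13.5 [390. 196.]
[[ 0.55199863 -0.29497025  0.028     ]
 [ 0.55578517 -0.39771061  0.028     ]]
now [0.5722 0.0331 0.112 ] rpy [ 179.9    0.2 -175.6] t 42.3 op 0.0874; rz total 4.10 rows; then shift(units) [ -1.96 -13.     0.08]
```

Emit:
{"name": "play_rows", "arguments": {
  "motion": [
    {"x":0,"y":0,"z":0,"rx":0,"ry":0,"rz":0.82},
    {"x":0,"y":0,"z":0,"rx":0,"ry":0,"rz":0.82},
    {"x":0,"y":0,"z":0,"rx":0,"ry":0,"rz":0.82},
    {"x":0,"y":0,"z":0,"rx":0,"ry":0,"rz":0.82},
    {"x":0,"y":0,"z":0,"rx":0,"ry":0,"rz":0.82},
    {"x":-0.14,"y":-0.93,"z":0,"rx":0,"ry":0,"rz":0},
    {"x":-0.14,"y":-0.93,"z":0,"rx":0,"ry":0,"rz":0},
    {"x":-0.14,"y":-0.93,"z":0,"rx":0,"ry":0,"rz":0},
    {"x":-0.14,"y":-0.93,"z":0,"rx":0,"ry":0,"rz":0},
    {"x":-0.14,"y":-0.93,"z":0,"rx":0,"ry":0,"rz":0},
    {"x":-0.14,"y":-0.93,"z":0,"rx":0,"ry":0,"rz":0},
    {"x":-0.14,"y":-0.93,"z":0,"rx":0,"ry":0,"rz":0},
    {"x":-0.14,"y":-0.93,"z":0,"rx":0,"ry":0,"rz":0},
    {"x":-0.14,"y":-0.93,"z":0,"rx":0,"ry":0,"rz":0},
    {"x":-0.14,"y":-0.93,"z":0,"rx":0,"ry":0,"rz":0},
    {"x":-0.14,"y":-0.93,"z":0,"rx":0,"ry":0,"rz":0},
    {"x":-0.14,"y":-0.93,"z":0,"rx":0,"ry":0,"rz":0},
    {"x":-0.14,"y":-0.93,"z":0,"rx":0,"ry":0,"rz":0},
    {"x":-0.14,"y":-0.93,"z":0,"rx":0,"ry":0,"rz":0}
  ]
}}

```text
clock: 44.7
tool_pos: [0.5511, -0.2964, 0.1096]
orientation: [180.0, -0.1, 168.0]
force: [0.6, 0.3, 0.7]
opening: 0.0877
gripper_force: 0.0
```

Emit:
{"name": "play_rows", "arguments": {
  "motion": [
    {"x":0,"y":0,"z":0,"rx":0,"ry":0,"rz":0},
    {"x":0,"y":0,"z":1,"rx":0,"ry":0,"rz":0},
    {"x":0,"y":0,"z":1,"rx":0,"ry":0,"rz":0},
    {"x":0,"y":0,"z":1,"rx":0,"ry":0,"rz":0},
    {"x":0,"y":0,"z":0.9,"rx":0,"ry":0,"rz":0},
    {"x":0,"y":0,"z":0,"rx":0,"ry":0,"rz":0}
  ]
}}

```text
clock: 45.45
tool_pos: [0.55, -0.2947, 0.0108]
orientation: [180.0, -0.3, 168.0]
force: [0.6, -0.5, 0.5]
opening: 0.0878
gripper_force: 0.0
```

Emit:
{"name": "play_rows", "arguments": {
  "motion": [
    {"x":0,"y":0,"z":0,"rx":0,"ry":0,"rz":0},
    {"x":0,"y":0,"z":0,"rx":0,"ry":0,"rz":0},
    {"x":0,"y":0,"z":0,"rx":0,"ry":0,"rz":0},
    {"x":0,"y":0,"z":0,"rx":0,"ry":0,"rz":0},
    {"x":0,"y":0,"z":0,"rx":0,"ry":0,"rz":0},
    {"x":0,"y":0,"z":0,"rx":0,"ry":0,"rz":0}
  ],
  "fingers": -1
}}

```text
clock: 46.2
tool_pos: [0.552, -0.2958, 0.0134]
orientation: [-180.0, 0.0, 168.0]
force: [-1.5, -0.8, 6.5]
opening: 0.0557
gripper_force: 29.9
```

Emit:
{"name": "play_rows", "arguments": {
  "motion": [
    {"x":0,"y":0,"z":0,"rx":0,"ry":0,"rz":0},
    {"x":0,"y":0,"z":0,"rx":0,"ry":0,"rz":0},
    {"x":0,"y":0,"z":0,"rx":0,"ry":0,"rz":0},
    {"x":0,"y":0,"z":0,"rx":0,"ry":0,"rz":0},
    {"x":0,"y":0,"z":0,"rx":0,"ry":0,"rz":-1},
    {"x":0,"y":0,"z":0,"rx":0,"ry":0,"rz":-1},
    {"x":0,"y":0,"z":0,"rx":0,"ry":0,"rz":-1},
    {"x":0,"y":0,"z":0,"rx":0,"ry":0,"rz":-1},
    {"x":0,"y":0,"z":0,"rx":0,"ry":0,"rz":-1},
    {"x":0,"y":0,"z":0,"rx":0,"ry":0,"rz":-1},
    {"x":0,"y":0,"z":0,"rx":0,"ry":0,"rz":-1},
    {"x":0,"y":0,"z":0,"rx":0,"ry":0,"rz":-1},
    {"x":0,"y":0,"z":0,"rx":0,"ry":0,"rz":-1},
    {"x":0,"y":0,"z":0,"rx":0,"ry":0,"rz":-1},
    {"x":0,"y":0,"z":0,"rx":0,"ry":0,"rz":-1},
    {"x":0,"y":0,"z":0,"rx":0,"ry":0,"rz":-1},
    {"x":0,"y":0,"z":0,"rx":0,"ry":0,"rz":-1},
    {"x":0,"y":0,"z":0,"rx":0,"ry":0,"rz":-1},
    {"x":0,"y":0,"z":0,"rx":0,"ry":0,"rz":-1},
    {"x":0,"y":0,"z":0,"rx":0,"ry":0,"rz":-1}
  ],
  "fingers": 1
}}

```text
clock: 48.7
tool_pos: [0.5516, -0.2957, 0.0127]
orientation: [180.0, -0.0, -127.9]
force: [-0.1, 0.3, -1.1]
opening: 0.0879
gripper_force: 0.2
```

Emit:
{"name": "play_rows", "arguments": {
  "motion": [
    {"x":0,"y":0,"z":0,"rx":0,"ry":0,"rz":-1},
    {"x":0,"y":0,"z":0,"rx":0,"ry":0,"rz":-1},
    {"x":0,"y":0,"z":0,"rx":0,"ry":0,"rz":-1},
    {"x":0,"y":0,"z":0,"rx":0,"ry":0,"rz":-1},
    {"x":0,"y":0,"z":0,"rx":0,"ry":0,"rz":-1},
    {"x":0,"y":0,"z":0,"rx":0,"ry":0,"rz":-1},
    {"x":0,"y":0,"z":0,"rx":0,"ry":0,"rz":-0.5},
    {"x":0,"y":0,"z":0,"rx":0,"ry":0,"rz":0}
  ]
}}

```text
clock: 49.7
tool_pos: [0.5517, -0.2957, 0.0128]
orientation: [180.0, 0.0, -102.1]
force: [-0.5, 0.3, -0.7]
opening: 0.0876
gripper_force: 0.1
```

Emit:
{"name": "play_rows", "arguments": {
  "motion": [
    {"x":0,"y":0,"z":0,"rx":0,"ry":0,"rz":0},
    {"x":0,"y":0,"z":0,"rx":0,"ry":0,"rz":0},
    {"x":0,"y":0,"z":0,"rx":0,"ry":0,"rz":0},
    {"x":0,"y":0,"z":0,"rx":0,"ry":0,"rz":0},
    {"x":0,"y":0,"z":0,"rx":0,"ry":0,"rz":0},
    {"x":0,"y":0,"z":0,"rx":0,"ry":0,"rz":0},
    {"x":0,"y":0,"z":0,"rx":0,"ry":0,"rz":0},
    {"x":0,"y":0,"z":0,"rx":0,"ry":0,"rz":0},
    {"x":0,"y":0,"z":0,"rx":0,"ry":0,"rz":0}
  ],
  "fingers": -1
}}

```text
clock: 50.82
tool_pos: [0.5517, -0.2957, 0.0128]
orientation: [-180.0, 0.0, -102.0]
force: [0.7, 1.3, -0.1]
opening: 0.0247
gripper_force: 30.0
```

```bash
python3 - <<'E'
from h import *
plan(.4798,.3331,.17,-100.75)
E
```

```text
now [ 0.5517 -0.2957  0.0128] rpy [-180.    0. -102.] t 50.8 op 0.0247; rz total -0.32 rows; then shift(units) [-24.18   7.52  -6.29]
```

Emit:
{"name": "play_rows", "arguments": {
  "motion": [
    {"x":0,"y":0,"z":-1,"rx":0,"ry":0,"rz":0},
    {"x":0,"y":0,"z":-1,"rx":0,"ry":0,"rz":0},
    {"x":0,"y":0,"z":-1,"rx":0,"ry":0,"rz":0},
    {"x":0,"y":0,"z":-1,"rx":0,"ry":0,"rz":0},
    {"x":0,"y":0,"z":-1,"rx":0,"ry":0,"rz":0},
    {"x":0,"y":0,"z":-1,"rx":0,"ry":0,"rz":-0.32},
    {"x":-0.967,"y":0.301,"z":0,"rx":0,"ry":0,"rz":0},
    {"x":-0.967,"y":0.301,"z":0,"rx":0,"ry":0,"rz":0},
    {"x":-0.967,"y":0.301,"z":0,"rx":0,"ry":0,"rz":0},
    {"x":-0.967,"y":0.301,"z":0,"rx":0,"ry":0,"rz":0},
    {"x":-0.967,"y":0.301,"z":0,"rx":0,"ry":0,"rz":0},
    {"x":-0.967,"y":0.301,"z":0,"rx":0,"ry":0,"rz":0},
    {"x":-0.967,"y":0.301,"z":0,"rx":0,"ry":0,"rz":0},
    {"x":-0.967,"y":0.301,"z":0,"rx":0,"ry":0,"rz":0},
    {"x":-0.967,"y":0.301,"z":0,"rx":0,"ry":0,"rz":0},
    {"x":-0.967,"y":0.301,"z":0,"rx":0,"ry":0,"rz":0},
    {"x":-0.967,"y":0.301,"z":0,"rx":0,"ry":0,"rz":0},
    {"x":-0.967,"y":0.301,"z":0,"rx":0,"ry":0,"rz":0},
    {"x":-0.967,"y":0.301,"z":0,"rx":0,"ry":0,"rz":0},
    {"x":-0.967,"y":0.301,"z":0,"rx":0,"ry":0,"rz":0}
  ]
}}

```text
clock: 53.32
tool_pos: [0.511, 0.0572, 0.1629]
orientation: [-180.0, 0.0, -100.7]
force: [1.3, 0.1, -0.2]
opening: 0.0248
gripper_force: 30.0
```

Emit:
{"name": "play_rows", "arguments": {
  "motion": [
    {"x":-0.967,"y":0.301,"z":0,"rx":0,"ry":0,"rz":0},
    {"x":-0.967,"y":0.301,"z":0,"rx":0,"ry":0,"rz":0},
    {"x":-0.967,"y":0.301,"z":0,"rx":0,"ry":0,"rz":0},
    {"x":-0.967,"y":0.301,"z":0,"rx":0,"ry":0,"rz":0},
    {"x":-0.967,"y":0.301,"z":0,"rx":0,"ry":0,"rz":0},
    {"x":-0.967,"y":0.301,"z":0,"rx":0,"ry":0,"rz":0},
    {"x":-0.967,"y":0.301,"z":0,"rx":0,"ry":0,"rz":0},
    {"x":-0.967,"y":0.301,"z":0,"rx":0,"ry":0,"rz":0},
    {"x":-0.967,"y":0.301,"z":0,"rx":0,"ry":0,"rz":0},
    {"x":-0.967,"y":0.301,"z":0,"rx":0,"ry":0,"rz":0},
    {"x":-0.967,"y":0.301,"z":0,"rx":0,"ry":0,"rz":0},
    {"x":0,"y":0,"z":0.8,"rx":0,"ry":0,"rz":0},
    {"x":0,"y":0,"z":0.8,"rx":0,"ry":0,"rz":0},
    {"x":0,"y":0,"z":0.5,"rx":0,"ry":0,"rz":0},
    {"x":0,"y":0,"z":0,"rx":0,"ry":0,"rz":0},
    {"x":0,"y":0,"z":0,"rx":0,"ry":0,"rz":0}
  ]
}}

```text
clock: 55.32
tool_pos: [0.4799, 0.3336, 0.111]
orientation: [-180.0, 0.0, -100.7]
force: [-0.2, 0.5, 0.1]
opening: 0.0249
gripper_force: 30.0
```

```bash
python3 - <<'E'
from h import *
plan(.4798,.3331,.09,-100.75)
t=cams.snapshot("top"); s=cams.snapshot("scene"); cv2.imwrite("pics/top6.png",t);cv2.imwrite("pics/scene6.png",s)
v=np.hstack([cv2.resize(t[145:265,205:295],(400,533),interpolation=cv2.INTER_CUBIC),cv2.resize(s[115:205,300:385],(400,533),interpolation=cv2.INTER_CUBIC)]); cv2.imwrite("pics/v4.png",v)
TH['top']=115
for b in blocks(t): print(*b)
E
```

```text
now [0.4799 0.3336 0.111 ] rpy [-180.     0.  -100.7] t 55.3 op 0.0249; rz total 0.01 rows; then shift(units) [ 0.02 -0.    0.84]
[516.9  28.9] -85.7 57.0 32.3 21.9 [241. 215.]
[ 558.  -394.1] 73.3 62.6 28.9 22.9 [390. 197.]
[571.3  33.6] -85.2 57.0 32.9 29.7 [239. 196.]
```

View pics/v4.png

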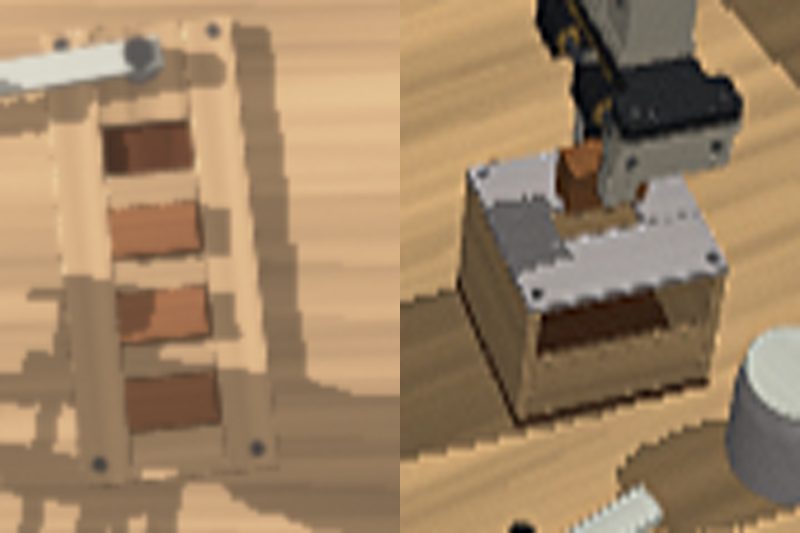

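The three sound blocks sit in pockets 0–2, pocket 3 is empty, and the thin block hangs above the slot.

Emit:
{"name": "play_rows", "arguments": {
  "motion": [
    {"x":0,"y":0,"z":0.4,"rx":0,"ry":0,"rz":0},
    {"x":0,"y":0,"z":0.1,"rx":0,"ry":0,"rz":0},
    {"x":0,"y":0,"z":0.1,"rx":0,"ry":0,"rz":0},
    {"x":0,"y":0,"z":0.1,"rx":0,"ry":0,"rz":0},
    {"x":0,"y":0,"z":0,"rx":0,"ry":0,"rz":0}
  ]
}}

```text
clock: 56.05
tool_pos: [0.4794, 0.333, 0.0926]
orientation: [180.0, -0.0, -100.7]
force: [0.3, -0.3, -0.2]
opening: 0.0247
gripper_force: 30.0
```

Emit:
{"name": "play_rows", "arguments": {
  "motion": [
    {"x":0,"y":0,"z":0.07,"rx":0,"ry":0,"rz":0},
    {"x":0,"y":0,"z":0.07,"rx":0,"ry":0,"rz":0},
    {"x":0,"y":0,"z":0,"rx":0,"ry":0,"rz":0},
    {"x":0,"y":0,"z":0,"rx":0,"ry":0,"rz":0}
  ]
}}

```text
clock: 56.55
tool_pos: [0.4795, 0.3331, 0.0893]
orientation: [-180.0, 0.0, -100.7]
force: [-1.0, -0.1, -0.3]
opening: 0.025
gripper_force: 30.0
```

Emit:
{"name": "play_rows", "arguments": {
  "motion": [
    {"x":0,"y":0,"z":0,"rx":0,"ry":0,"rz":0},
    {"x":0,"y":0,"z":0,"rx":0,"ry":0,"rz":0},
    {"x":0,"y":0,"z":0,"rx":0,"ry":0,"rz":0},
    {"x":0,"y":0,"z":0,"rx":0,"ry":0,"rz":0},
    {"x":0,"y":0,"z":-0.5,"rx":0,"ry":0,"rz":0},
    {"x":0,"y":0,"z":-1,"rx":0,"ry":0,"rz":0},
    {"x":0,"y":0,"z":-1,"rx":0,"ry":0,"rz":0}
  ],
  "fingers": 1
}}

```text
clock: 57.42
tool_pos: [0.4796, 0.3332, 0.1533]
orientation: [-180.0, 0.0, -100.7]
force: [-0.0, -0.2, -0.3]
opening: 0.0863
gripper_force: 0.0
```

```bash
python3 - <<'E'
from h import *
t=cams.snapshot("top"); s=cams.snapshot("scene"); cv2.imwrite("pics/top7.png",t);cv2.imwrite("pics/scene7.png",s)
v=np.hstack([cv2.resize(t[180:215,365:415],(400,280),interpolation=cv2.INTER_NEAREST),cv2.resize(s[125:195,300:400],(400,280),interpolation=cv2.INTER_CUBIC)]); cv2.imwrite("pics/v5.png",v)
for th in (115,145,150,155):
    TH['top']=th
    for b in blocks(t): print(th,*b)
plan(.5558,-.3977,.16,-108)
E
```

```text
115 [ 558.2 -394.1] 73.3 62.8 28.9 22.7 [390. 197.]
115 [571.3  33.5] -85.0 57.0 32.8 29.5 [239. 196.]
145 [ 347.5 -167.7] -28.8 44.3 22.5 18.5 [314. 275.]
145 [ 561.3 -394.9] 70.6 60.0 20.8 7.7 [390. 196.]
145 [572.3  34.3] -85.3 55.7 30.8 27.2 [239. 196.]
150 [ 347.5 -167.3] -29.7 44.1 22.1 17.8 [314. 275.]
150 [572.5  34.5] -85.8 55.4 30.2 26.9 [239. 196.]
155 [ 347.2 -167.2] -28.8 43.4 21.3 17.5 [314. 275.]
155 [572.8  34.6] -85.3 55.2 29.6 25.8 [239. 196.]
now [0.4809 0.3345 0.1558] rpy [-179.8    0.3 -100.7] t 57.5 op 0.0872; rz total 1.83 rows; then shift(units) [ 26.93 -11.9   -0.17]
```

View pics/v5.png

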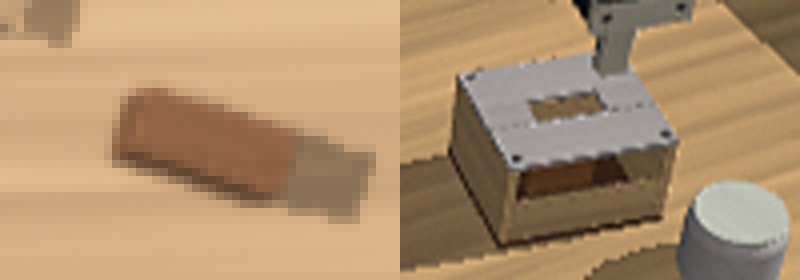

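Emit:
{"name": "play_rows", "arguments": {
  "motion": [
    {"x":0,"y":0,"z":0,"rx":0,"ry":0,"rz":0.88},
    {"x":0,"y":0,"z":0,"rx":0,"ry":0,"rz":0.88},
    {"x":0.9945,"y":-0.4411,"z":0,"rx":0,"ry":0,"rz":0},
    {"x":0.9945,"y":-0.4411,"z":0,"rx":0,"ry":0,"rz":0},
    {"x":0.9945,"y":-0.4411,"z":0,"rx":0,"ry":0,"rz":0},
    {"x":0.9945,"y":-0.4411,"z":0,"rx":0,"ry":0,"rz":0},
    {"x":0.9945,"y":-0.4411,"z":0,"rx":0,"ry":0,"rz":0},
    {"x":0.9945,"y":-0.4411,"z":0,"rx":0,"ry":0,"rz":0},
    {"x":0.9945,"y":-0.4411,"z":0,"rx":0,"ry":0,"rz":0},
    {"x":0.9945,"y":-0.4411,"z":0,"rx":0,"ry":0,"rz":0},
    {"x":0.9945,"y":-0.4411,"z":0,"rx":0,"ry":0,"rz":0},
    {"x":0.9945,"y":-0.4411,"z":0,"rx":0,"ry":0,"rz":0},
    {"x":0.9945,"y":-0.4411,"z":0,"rx":0,"ry":0,"rz":0},
    {"x":0.9945,"y":-0.4411,"z":0,"rx":0,"ry":0,"rz":0},
    {"x":0.9945,"y":-0.4411,"z":0,"rx":0,"ry":0,"rz":0},
    {"x":0.9945,"y":-0.4411,"z":0,"rx":0,"ry":0,"rz":0},
    {"x":0.9945,"y":-0.4411,"z":0,"rx":0,"ry":0,"rz":0},
    {"x":0.9945,"y":-0.4411,"z":0,"rx":0,"ry":0,"rz":0},
    {"x":0.9945,"y":-0.4411,"z":0,"rx":0,"ry":0,"rz":0},
    {"x":0.9945,"y":-0.4411,"z":0,"rx":0,"ry":0,"rz":0}
  ]
}}

```text
clock: 60.02
tool_pos: [0.5308, -0.1557, 0.152]
orientation: [-180.0, 0.0, -107.8]
force: [0.3, 0.3, -0.1]
opening: 0.0871
gripper_force: 0.0
```

Emit:
{"name": "play_rows", "arguments": {
  "motion": [
    {"x":0.9945,"y":-0.4411,"z":0,"rx":0,"ry":0,"rz":0},
    {"x":0.9945,"y":-0.4411,"z":0,"rx":0,"ry":0,"rz":0},
    {"x":0.9945,"y":-0.4411,"z":0,"rx":0,"ry":0,"rz":0},
    {"x":0.9945,"y":-0.4411,"z":0,"rx":0,"ry":0,"rz":0},
    {"x":0.9945,"y":-0.4411,"z":0,"rx":0,"ry":0,"rz":0},
    {"x":0.9945,"y":-0.4411,"z":0,"rx":0,"ry":0,"rz":0},
    {"x":0.9945,"y":-0.4411,"z":0,"rx":0,"ry":0,"rz":0},
    {"x":0.9945,"y":-0.4411,"z":0,"rx":0,"ry":0,"rz":0},
    {"x":0.9945,"y":-0.4411,"z":0,"rx":0,"ry":0,"rz":0},
    {"x":0,"y":0,"z":0,"rx":0,"ry":0,"rz":0},
    {"x":0,"y":0,"z":0,"rx":0,"ry":0,"rz":0}
  ]
}}

```text
clock: 61.4
tool_pos: [0.5569, -0.3974, 0.1517]
orientation: [180.0, 0.0, -107.8]
force: [0.3, -1.0, -0.9]
opening: 0.0876
gripper_force: 0.0
```

```bash
python3 - <<'E'
from h import *
plan(.5580,-.3970,.0125)
plan(.5580,-.3970,.0125)
E
```

```text
now [ 0.5569 -0.3974  0.1517] rpy [ 180.     0.  -107.8] t 61.4 op 0.0876; rz total -0.00 rows; then shift(units) [-0.03 -0.04  5.57]
now [ 0.5569 -0.3974  0.1517] rpy [ 180.     0.  -107.8] t 61.4 op 0.0876; rz total -0.00 rows; then shift(units) [-0.03 -0.04  5.57]
```

Emit:
{"name": "play_rows", "arguments": {
  "motion": [
    {"x":0,"y":0,"z":1,"rx":0,"ry":0,"rz":0},
    {"x":0,"y":0,"z":1,"rx":0,"ry":0,"rz":0},
    {"x":0,"y":0,"z":1,"rx":0,"ry":0,"rz":0},
    {"x":0,"y":0,"z":1,"rx":0,"ry":0,"rz":0},
    {"x":0,"y":0,"z":1,"rx":0,"ry":0,"rz":0},
    {"x":0,"y":0,"z":0.53,"rx":0,"ry":0,"rz":0},
    {"x":0,"y":0,"z":0,"rx":0,"ry":0,"rz":0}
  ]
}}

```text
clock: 62.28
tool_pos: [0.5575, -0.3965, 0.013]
orientation: [179.9, 0.0, -107.7]
force: [0.2, -0.3, 0.1]
opening: 0.0879
gripper_force: 0.0
```

Emit:
{"name": "play_rows", "arguments": {
  "motion": [
    {"x":0,"y":0,"z":0,"rx":0,"ry":0,"rz":0},
    {"x":0,"y":0,"z":0,"rx":0,"ry":0,"rz":0},
    {"x":0,"y":0,"z":0,"rx":0,"ry":0,"rz":0},
    {"x":0,"y":0,"z":0,"rx":0,"ry":0,"rz":0},
    {"x":0,"y":0,"z":0,"rx":0,"ry":0,"rz":0},
    {"x":0,"y":0,"z":0,"rx":0,"ry":0,"rz":0},
    {"x":0,"y":0,"z":0,"rx":0,"ry":0,"rz":0},
    {"x":0,"y":0,"z":0,"rx":0,"ry":0,"rz":0},
    {"x":0,"y":0,"z":0,"rx":0,"ry":0,"rz":0}
  ],
  "fingers": -1
}}

```text
clock: 63.4
tool_pos: [0.5581, -0.397, 0.0135]
orientation: [180.0, 0.0, -107.8]
force: [-0.9, 0.4, 0.4]
opening: 0.0248
gripper_force: 30.0
```

```bash
python3 - <<'E'
from h import *
plan(.4795,.3331,.17,-100.7)
E
```

```text
now [ 0.5581 -0.397   0.0135] rpy [ 180.     0.  -107.8] t 63.4 op 0.0248; rz total -1.77 rows; then shift(units) [-28.11   8.51  -6.26]
```

Emit:
{"name": "play_rows", "arguments": {
  "motion": [
    {"x":0,"y":0,"z":-1,"rx":0,"ry":0,"rz":0},
    {"x":0,"y":0,"z":-1,"rx":0,"ry":0,"rz":0},
    {"x":0,"y":0,"z":-1,"rx":0,"ry":0,"rz":0},
    {"x":0,"y":0,"z":-1,"rx":0,"ry":0,"rz":0},
    {"x":0,"y":0,"z":-1,"rx":0,"ry":0,"rz":-0.885},
    {"x":0,"y":0,"z":-1,"rx":0,"ry":0,"rz":-0.885},
    {"x":-0.9693,"y":0.2934,"z":0,"rx":0,"ry":0,"rz":0},
    {"x":-0.9693,"y":0.2934,"z":0,"rx":0,"ry":0,"rz":0},
    {"x":-0.9693,"y":0.2934,"z":0,"rx":0,"ry":0,"rz":0},
    {"x":-0.9693,"y":0.2934,"z":0,"rx":0,"ry":0,"rz":0},
    {"x":-0.9693,"y":0.2934,"z":0,"rx":0,"ry":0,"rz":0},
    {"x":-0.9693,"y":0.2934,"z":0,"rx":0,"ry":0,"rz":0},
    {"x":-0.9693,"y":0.2934,"z":0,"rx":0,"ry":0,"rz":0},
    {"x":-0.9693,"y":0.2934,"z":0,"rx":0,"ry":0,"rz":0},
    {"x":-0.9693,"y":0.2934,"z":0,"rx":0,"ry":0,"rz":0},
    {"x":-0.9693,"y":0.2934,"z":0,"rx":0,"ry":0,"rz":0},
    {"x":-0.9693,"y":0.2934,"z":0,"rx":0,"ry":0,"rz":0},
    {"x":-0.9693,"y":0.2934,"z":0,"rx":0,"ry":0,"rz":0},
    {"x":-0.9693,"y":0.2934,"z":0,"rx":0,"ry":0,"rz":0},
    {"x":-0.9693,"y":0.2934,"z":0,"rx":0,"ry":0,"rz":0}
  ]
}}

```text
clock: 65.9
tool_pos: [0.5199, -0.0438, 0.1637]
orientation: [-180.0, 0.0, -100.7]
force: [-0.6, -0.7, -0.4]
opening: 0.0247
gripper_force: 30.0
```

Emit:
{"name": "play_rows", "arguments": {
  "motion": [
    {"x":-0.9693,"y":0.2934,"z":0,"rx":0,"ry":0,"rz":0},
    {"x":-0.9693,"y":0.2934,"z":0,"rx":0,"ry":0,"rz":0},
    {"x":-0.9693,"y":0.2934,"z":0,"rx":0,"ry":0,"rz":0},
    {"x":-0.9693,"y":0.2934,"z":0,"rx":0,"ry":0,"rz":0},
    {"x":-0.9693,"y":0.2934,"z":0,"rx":0,"ry":0,"rz":0},
    {"x":-0.9693,"y":0.2934,"z":0,"rx":0,"ry":0,"rz":0},
    {"x":-0.9693,"y":0.2934,"z":0,"rx":0,"ry":0,"rz":0},
    {"x":-0.9693,"y":0.2934,"z":0,"rx":0,"ry":0,"rz":0},
    {"x":-0.9693,"y":0.2934,"z":0,"rx":0,"ry":0,"rz":0},
    {"x":-0.9693,"y":0.2934,"z":0,"rx":0,"ry":0,"rz":0},
    {"x":-0.9693,"y":0.2934,"z":0,"rx":0,"ry":0,"rz":0},
    {"x":-0.9693,"y":0.2934,"z":0,"rx":0,"ry":0,"rz":0},
    {"x":-0.9693,"y":0.2934,"z":0,"rx":0,"ry":0,"rz":0},
    {"x":-0.9693,"y":0.2934,"z":0,"rx":0,"ry":0,"rz":0},
    {"x":-0.9693,"y":0.2934,"z":0,"rx":0,"ry":0,"rz":0},
    {"x":0,"y":0,"z":0.8,"rx":0,"ry":0,"rz":0},
    {"x":0,"y":0,"z":0.8,"rx":0,"ry":0,"rz":0},
    {"x":0,"y":0,"z":0.5,"rx":0,"ry":0,"rz":0},
    {"x":0,"y":0,"z":0,"rx":0,"ry":0,"rz":0},
    {"x":0,"y":0,"z":0,"rx":0,"ry":0,"rz":0}
  ]
}}

```text
clock: 68.4
tool_pos: [0.4798, 0.3335, 0.1117]
orientation: [-180.0, 0.0, -100.7]
force: [0.7, 0.3, -0.7]
opening: 0.0244
gripper_force: 30.0
```

```bash
python3 - <<'E'
from h import *
plan(.4795,.3331,.0935,-100.7)
E
```

```text
now [0.4798 0.3335 0.1117] rpy [-180.     0.  -100.7] t 68.4 op 0.0244; rz total 0.00 rows; then shift(units) [0.02 0.01 0.73]
```

Emit:
{"name": "play_rows", "arguments": {
  "motion": [
    {"x":0.01,"y":0,"z":0.4,"rx":0,"ry":0,"rz":0},
    {"x":0,"y":0,"z":0.1,"rx":0,"ry":0,"rz":0},
    {"x":0,"y":0,"z":0.1,"rx":0,"ry":0,"rz":0},
    {"x":0,"y":0,"z":0.1,"rx":0,"ry":0,"rz":0},
    {"x":0,"y":0,"z":0,"rx":0,"ry":0,"rz":0}
  ]
}}

```text
clock: 69.03
tool_pos: [0.4794, 0.3326, 0.0934]
orientation: [180.0, -0.0, -100.7]
force: [-0.0, -0.0, -0.8]
opening: 0.0245
gripper_force: 30.0
```

Emit:
{"name": "play_rows", "arguments": {
  "motion": [
    {"x":0,"y":0,"z":0.08,"rx":0,"ry":0,"rz":0},
    {"x":0,"y":0,"z":0.08,"rx":0,"ry":0,"rz":0},
    {"x":0,"y":0,"z":0,"rx":0,"ry":0,"rz":0},
    {"x":0,"y":0,"z":0,"rx":0,"ry":0,"rz":0}
  ]
}}

```text
clock: 69.53
tool_pos: [0.4794, 0.3328, 0.0896]
orientation: [-180.0, 0.0, -100.7]
force: [-0.2, -0.7, -0.5]
opening: 0.0246
gripper_force: 30.0
```

Emit:
{"name": "play_rows", "arguments": {
  "motion": [
    {"x":0,"y":0,"z":0,"rx":0,"ry":0,"rz":0},
    {"x":0,"y":0,"z":0,"rx":0,"ry":0,"rz":0},
    {"x":0,"y":0,"z":0,"rx":0,"ry":0,"rz":0},
    {"x":0,"y":0,"z":0,"rx":0,"ry":0,"rz":0},
    {"x":0,"y":0,"z":-0.5,"rx":0,"ry":0,"rz":0},
    {"x":0,"y":0,"z":-1,"rx":0,"ry":0,"rz":0},
    {"x":0,"y":0,"z":-1,"rx":0,"ry":0,"rz":0},
    {"x":0,"y":0,"z":0,"rx":0,"ry":0,"rz":0}
  ],
  "fingers": 1
}}

```text
clock: 70.53
tool_pos: [0.4805, 0.3339, 0.1552]
orientation: [-179.8, 0.2, -100.7]
force: [0.0, 0.9, 0.3]
opening: 0.0874
gripper_force: 0.0
```

```bash
python3 - <<'E'
from h import *
t=cams.snapshot("top"); s=cams.snapshot("scene"); cv2.imwrite("pics/top8.png",t);cv2.imwrite("pics/scene8.png",s)
for b in blobs(t,(180,145,246,185),lambda H,S,V:(V<60),amin=10,amax=200): print('knob',*b,ray("top",b[0],.072)[0].round(4))
v=np.hstack([cv2.resize(t[145:265,205:295],(400,533),interpolation=cv2.INTER_CUBIC),cv2.resize(s[105:260,215:390],(400,533),interpolation=cv2.INTER_CUBIC)]); cv2.imwrite("pics/v6.png",v)
TH['top']=115
for b in blocks(t): print(*b)
plan(.6629,.1625,.155,-165.8)
E
```

```text
knob [182.89 151.93] 18.2 [0.693  0.1868 0.072 ]
knob [191.34 162.42] 28.1 [0.6625 0.1633 0.072 ]
[571.3  33.4] -85.2 56.7 32.7 29.7 [239. 196.]
now [0.4794 0.3328 0.1527] rpy [-1.800e+02  1.000e-01 -1.007e+02] t 70.6 op 0.0879; rz total 16.27 rows; then shift(units) [-5.45 -8.41 -0.09]
```

View pics/v6.png

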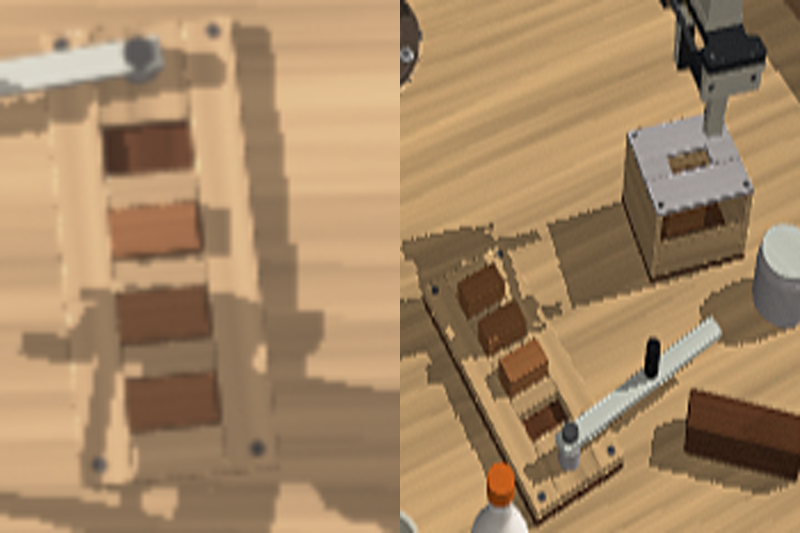

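Emit:
{"name": "play_rows", "arguments": {
  "motion": [
    {"x":0,"y":0,"z":0,"rx":0,"ry":0,"rz":0.957},
    {"x":0,"y":0,"z":0,"rx":0,"ry":0,"rz":0.957},
    {"x":0,"y":0,"z":0,"rx":0,"ry":0,"rz":0.957},
    {"x":0,"y":0,"z":0,"rx":0,"ry":0,"rz":0.957},
    {"x":0,"y":0,"z":0,"rx":0,"ry":0,"rz":0.957},
    {"x":0,"y":0,"z":0,"rx":0,"ry":0,"rz":0.957},
    {"x":0,"y":0,"z":0,"rx":0,"ry":0,"rz":0.957},
    {"x":0,"y":0,"z":0,"rx":0,"ry":0,"rz":0.957},
    {"x":0,"y":0,"z":0,"rx":0,"ry":0,"rz":0.957},
    {"x":0,"y":0,"z":0,"rx":0,"ry":0,"rz":0.957},
    {"x":0,"y":0,"z":0,"rx":0,"ry":0,"rz":0.957},
    {"x":0,"y":0,"z":0,"rx":0,"ry":0,"rz":0.957},
    {"x":0,"y":0,"z":0,"rx":0,"ry":0,"rz":0.957},
    {"x":0,"y":0,"z":0,"rx":0,"ry":0,"rz":0.957},
    {"x":0,"y":0,"z":0,"rx":0,"ry":0,"rz":0.957},
    {"x":0,"y":0,"z":0,"rx":0,"ry":0,"rz":0.957},
    {"x":0,"y":0,"z":0,"rx":0,"ry":0,"rz":0.957}
  ]
}}

```text
clock: 72.75
tool_pos: [0.479, 0.3323, 0.1512]
orientation: [-179.9, -0.1, -165.9]
force: [0.0, 0.5, 0.3]
opening: 0.0878
gripper_force: 0.0
```

Emit:
{"name": "play_rows", "arguments": {
  "motion": [
    {"x":-0.545,"y":-0.841,"z":0,"rx":0,"ry":0,"rz":0},
    {"x":-0.545,"y":-0.841,"z":0,"rx":0,"ry":0,"rz":0},
    {"x":-0.545,"y":-0.841,"z":0,"rx":0,"ry":0,"rz":0},
    {"x":-0.545,"y":-0.841,"z":0,"rx":0,"ry":0,"rz":0},
    {"x":-0.545,"y":-0.841,"z":0,"rx":0,"ry":0,"rz":0},
    {"x":-0.545,"y":-0.841,"z":0,"rx":0,"ry":0,"rz":0},
    {"x":-0.545,"y":-0.841,"z":0,"rx":0,"ry":0,"rz":0},
    {"x":-0.545,"y":-0.841,"z":0,"rx":0,"ry":0,"rz":0},
    {"x":-0.545,"y":-0.841,"z":0,"rx":0,"ry":0,"rz":0},
    {"x":-0.545,"y":-0.841,"z":0,"rx":0,"ry":0,"rz":0},
    {"x":0,"y":0,"z":0,"rx":0,"ry":0,"rz":0},
    {"x":0,"y":0,"z":0,"rx":0,"ry":0,"rz":0}
  ]
}}

```text
clock: 74.25
tool_pos: [0.6629, 0.1622, 0.1515]
orientation: [-180.0, -0.0, -165.8]
force: [0.1, 0.2, 0.7]
opening: 0.0875
gripper_force: 0.0
```

```bash
python3 - <<'E'
from h import *
plan(.6628,.1627,.0565,-165.8)
E
```

```text
now [0.6629 0.1622 0.1515] rpy [-180.    -0.  -165.8] t 74.2 op 0.0875; rz total 0.00 rows; then shift(units) [0.   0.02 3.8 ]
```

Emit:
{"name": "play_rows", "arguments": {
  "motion": [
    {"x":0,"y":0,"z":1,"rx":0,"ry":0,"rz":0},
    {"x":0,"y":0,"z":1,"rx":0,"ry":0,"rz":0},
    {"x":0,"y":0,"z":1,"rx":0,"ry":0,"rz":0},
    {"x":0,"y":0,"z":0.8,"rx":0,"ry":0,"rz":0},
    {"x":0,"y":0,"z":0,"rx":0,"ry":0,"rz":0}
  ]
}}

```text
clock: 74.88
tool_pos: [0.6617, 0.1625, 0.0555]
orientation: [-180.0, -0.2, -165.7]
force: [-0.5, 0.6, 0.1]
opening: 0.0873
gripper_force: 0.0
```

Emit:
{"name": "play_rows", "arguments": {
  "motion": [
    {"x":0,"y":0,"z":0,"rx":0,"ry":0,"rz":0},
    {"x":0,"y":0,"z":0,"rx":0,"ry":0,"rz":0},
    {"x":0,"y":0,"z":0,"rx":0,"ry":0,"rz":0},
    {"x":0,"y":0,"z":0,"rx":0,"ry":0,"rz":0},
    {"x":0,"y":0,"z":0,"rx":0,"ry":0,"rz":0},
    {"x":0,"y":0,"z":0,"rx":0,"ry":0,"rz":0},
    {"x":0,"y":0,"z":0,"rx":0,"ry":0,"rz":0},
    {"x":0,"y":0,"z":0,"rx":0,"ry":0,"rz":0},
    {"x":0,"y":0,"z":0,"rx":0,"ry":0,"rz":0},
    {"x":0,"y":0,"z":0,"rx":0,"ry":0,"rz":0}
  ],
  "fingers": -1
}}

```text
clock: 76.12
tool_pos: [0.663, 0.1633, 0.057]
orientation: [180.0, 0.0, -165.8]
force: [-3.1, 6.0, -0.2]
opening: 0.0174
gripper_force: 30.0
```

Emit:
{"name": "play_rows", "arguments": {
  "motion": [
    {"x":0.348,"y":0.022,"z":0,"rx":0,"ry":0,"rz":-1},
    {"x":0.348,"y":0.022,"z":0,"rx":0,"ry":0,"rz":-1},
    {"x":0.348,"y":0.022,"z":0,"rx":0,"ry":0,"rz":-1},
    {"x":0.348,"y":0.022,"z":0,"rx":0,"ry":0,"rz":-1},
    {"x":0.348,"y":0.022,"z":0,"rx":0,"ry":0,"rz":-1},
    {"x":0.348,"y":0.022,"z":0,"rx":0,"ry":0,"rz":-1},
    {"x":0.348,"y":0.022,"z":0,"rx":0,"ry":0,"rz":-1},
    {"x":0.348,"y":0.022,"z":0,"rx":0,"ry":0,"rz":-1}
  ]
}}

```text
clock: 77.12
tool_pos: [0.6002, 0.1341, 0.057]
orientation: [180.0, 0.0, -133.6]
force: [-0.9, 3.4, -1.5]
opening: 0.0169
gripper_force: 30.0
```

```bash
python3 -c "
from h import *
o=ctrl.get_obs();d=o['tool_pos'][:2]-[.6825,.0395];print(o['tool_pos'],o['force'],o['orientation'],np.hypot(*d),np.degrees(np.arctan2(d[1],d[0])))"
```

```text
[0.60016042 0.13409449 0.0569711 ] [-0.90635951  3.43978682 -1.54290573] [ 1.79978653e+02  1.56665862e-02 -1.33623273e+02] 0.12541102023008144 131.03787535098766
```

Emit:
{"name": "play_rows", "arguments": {
  "motion": [
    {"x":0.348,"y":0.022,"z":0,"rx":0,"ry":0,"rz":-1},
    {"x":0.348,"y":0.022,"z":0,"rx":0,"ry":0,"rz":-1},
    {"x":0.348,"y":0.022,"z":0,"rx":0,"ry":0,"rz":-1},
    {"x":0.348,"y":0.022,"z":0,"rx":0,"ry":0,"rz":-1},
    {"x":0.348,"y":0.022,"z":0,"rx":0,"ry":0,"rz":-1},
    {"x":0.348,"y":0.022,"z":0,"rx":0,"ry":0,"rz":-1},
    {"x":0.348,"y":0.022,"z":0,"rx":0,"ry":0,"rz":-1},
    {"x":0.348,"y":0.022,"z":0,"rx":0,"ry":0,"rz":-1},
    {"x":0.348,"y":0.022,"z":0,"rx":0,"ry":0,"rz":-1},
    {"x":0.348,"y":0.022,"z":0,"rx":0,"ry":0,"rz":-1},
    {"x":0.348,"y":0.022,"z":0,"rx":0,"ry":0,"rz":-1},
    {"x":0.348,"y":0.022,"z":0,"rx":0,"ry":0,"rz":-1},
    {"x":0.348,"y":0.022,"z":0,"rx":0,"ry":0,"rz":-1},
    {"x":0,"y":0,"z":0,"rx":0,"ry":0,"rz":0},
    {"x":0,"y":0,"z":0,"rx":0,"ry":0,"rz":0}
  ]
}}

```text
clock: 79.0
tool_pos: [0.5573, 0.0333, 0.057]
orientation: [-180.0, -0.0, -81.9]
force: [0.8, -0.5, -4.9]
opening: 0.0175
gripper_force: 30.0
```

```bash
python3 -c "
from h import *
o=ctrl.get_obs();d=o['tool_pos'][:2]-[.6825,.0395];print(o['tool_pos'],o['force'],o['moment'],o['orientation'],np.hypot(*d),np.degrees(np.arctan2(d[1],d[0]))%360)"
```

```text
[0.55728265 0.03326308 0.05697681] [ 0.7722141  -0.45705976 -4.88784173] [ 0.06707031 -0.74678718  0.11988154] [-1.79989707e+02 -8.54922365e-03 -8.18634134e+01] 0.12537258088462488 182.8514729046626
```

Emit:
{"name": "play_rows", "arguments": {
  "motion": [
    {"x":0.13,"y":0.008,"z":0,"rx":0,"ry":0,"rz":-0.37},
    {"x":0,"y":0,"z":0,"rx":0,"ry":0,"rz":0},
    {"x":0,"y":0,"z":0,"rx":0,"ry":0,"rz":0}
  ]
}}

```text
clock: 79.38
tool_pos: [0.5575, 0.0301, 0.057]
orientation: [-180.0, -0.0, -80.3]
force: [3.3, -0.1, -5.8]
opening: 0.0173
gripper_force: 30.0
```

Emit:
{"name": "play_rows", "arguments": {
  "motion": [
    {"x":0.04,"y":0,"z":0,"rx":0,"ry":0,"rz":-0.1},
    {"x":0,"y":0,"z":0,"rx":0,"ry":0,"rz":0},
    {"x":0,"y":0,"z":0,"rx":0,"ry":0,"rz":0}
  ]
}}

```text
clock: 79.75
tool_pos: [0.5576, 0.0294, 0.057]
orientation: [-180.0, 0.0, -79.9]
force: [3.0, 4.7, -6.5]
opening: 0.0173
gripper_force: 30.0
```

```bash
python3 -c "
from h import *
o=ctrl.get_obs();d=o['tool_pos'][:2]-[.6825,.0395];print(o['tool_pos'],o['force'],o['moment'],o['orientation'],np.hypot(*d),np.degrees(np.arctan2(d[1],d[0]))%360)"
```

```text
[0.55759788 0.02940349 0.05702129] [ 2.96894054  4.73202991 -6.48617879] [ 1.62942304 -0.71274306  0.03782084] [-1.79983343e+02  2.22549710e-02 -7.98916864e+01] 0.1253095355106852 184.6214770925146
```

Emit:
{"name": "play_rows", "arguments": {
  "motion": [
    {"x":0,"y":0,"z":0,"rx":0,"ry":0,"rz":0},
    {"x":0,"y":0,"z":0,"rx":0,"ry":0,"rz":0},
    {"x":0,"y":0,"z":0,"rx":0,"ry":0,"rz":0},
    {"x":0,"y":0,"z":-0.5,"rx":0,"ry":0,"rz":0},
    {"x":0,"y":0,"z":-1,"rx":0,"ry":0,"rz":0},
    {"x":0,"y":0,"z":-1,"rx":0,"ry":0,"rz":0},
    {"x":0,"y":0,"z":-1,"rx":0,"ry":0,"rz":0},
    {"x":0,"y":0,"z":-1,"rx":0,"ry":0,"rz":0},
    {"x":1,"y":0,"z":-0.5,"rx":0,"ry":0,"rz":0},
    {"x":1,"y":0,"z":0,"rx":0,"ry":0,"rz":0},
    {"x":1,"y":0,"z":0,"rx":0,"ry":0,"rz":0},
    {"x":1,"y":0,"z":0,"rx":0,"ry":0,"rz":0},
    {"x":1,"y":0,"z":0,"rx":0,"ry":0,"rz":0},
    {"x":1,"y":0,"z":0,"rx":0,"ry":0,"rz":0},
    {"x":1,"y":0,"z":0,"rx":0,"ry":0,"rz":0},
    {"x":1,"y":0,"z":0,"rx":0,"ry":0,"rz":0},
    {"x":1,"y":0,"z":0,"rx":0,"ry":0,"rz":0},
    {"x":1,"y":0,"z":0,"rx":0,"ry":0,"rz":0},
    {"x":1,"y":0,"z":0,"rx":0,"ry":0,"rz":0},
    {"x":1,"y":0,"z":0,"rx":0,"ry":0,"rz":0}
  ],
  "fingers": 1
}}

```text
clock: 82.25
tool_pos: [0.6102, -0.2673, 0.1832]
orientation: [-180.0, -0.0, -79.9]
force: [0.1, -0.1, 0.2]
opening: 0.0875
gripper_force: 0.0
```

```bash
python3 - <<'E'
from h import *
t=cams.snapshot("top"); s=cams.snapshot("scene"); cv2.imwrite("pics/top9.png",t);cv2.imwrite("pics/scene9.png",s)
v=np.vstack([cv2.resize(s[110:280,60:400],(800,400),interpolation=cv2.INTER_CUBIC),cv2.resize(t[140:265,90:440],(800,200),interpolation=cv2.INTER_AREA)]); cv2.imwrite("pics/v7.png",v)
E
```

```text
(no output)
```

View pics/v7.png

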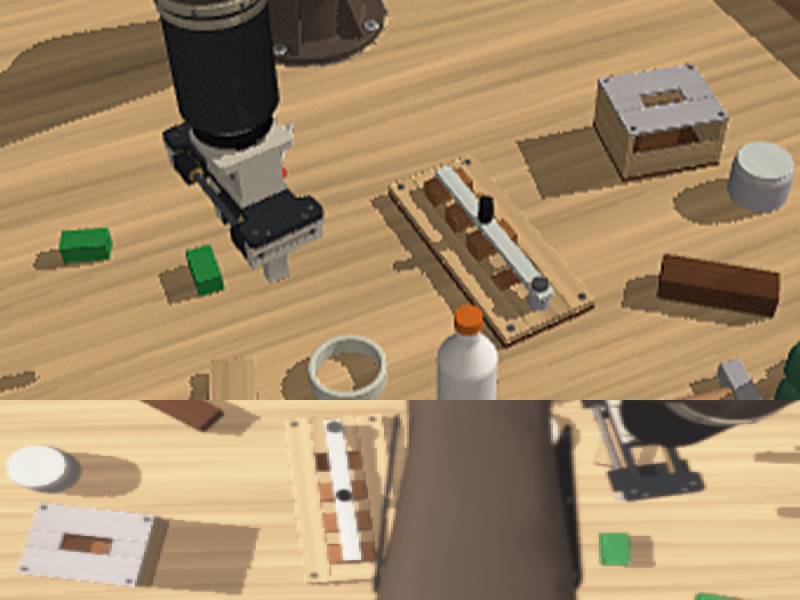

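The bar is closed over the three seated blocks, both undersized blocks are in the box with the slot clear, and the bystanders and green look-alikes are where they were.

```bash
python3 -c "
from plant import workorder
print(workorder.close_job())"
```

```text
the job is handed in; nothing more can be done
None
```

I handed the job in at about 82 s of the 210 s allowed: of the five blocks on the bench, the three sound ones are in jig pockets 0–2, the two undersized ones are in the scrap box, the bar is swung back against its closed stop, and no verdict came back.

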